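# Lock a scan target bracket on its post with a spread snap ring

## Robot

A 7-joint arm with a two-finger parallel gripper is mounted at the origin on the work surface. World frame = base frame: x ahead of the robot, y to its left, z up, the work surface at z = 0. Lengths are in m, angles in rad, forces in N, time in s.
With the tool pointing down it reaches from about 0.425 to 0.925 m from the base axis. Payload 6.8 kg.
Tool frame: the origin (TCP) lies at the very end of the fingers, on their centre line; the grasp point (between the pads) lies 19 mm behind it; z points along the fingers, y is the line along which they close (so a half turn about z gives the same grasp; the last joint's range is limited). The gripper opens to 85 mm and grips with 20 to 120 N. Pads are 22 mm wide; open, the fingers measure 114 mm over their backs; the gripper's body (76 mm by 85 mm) begins 54 mm behind the grasp point. The pads swing forward as they close: fully open they stand 13 mm farther back than shut.
Start: joints at [1.228, 0.477, 0.022, 1.555, -0.011, 1.109, -0.083], TCP at [0.157, -0.656, 0.231] pointing down, gripper open.
Joint ranges: [-2.96, 2.96], [-0.34, 2.1], [-1.41, 1.46], [0.24, 2.44], [-1.37, 4.51], [0.17, 1.92], [-2.96, 2.96]. Speed limits (rad/s): [2.39, 2.39, 3.14, 3.14, 3.14, 3.14, 3.14].

## Interface

Orientations are given as a unit quaternion [w, x, y, z].
In Python, from station import bot gives the robot as it stands.
- The arm moves only by the tool jog_arm, never from a script. Its argument "motion" is a list of rows, each a list of 7 numbers: the turn, a rotation vector about the tool's x, y, z in rad, then the shift along the tool's x, y, z in mm, then the finger opening in mm, from 0 to 85.4. A call has 1 to 10 rows; each row is the pose to reach, as a shift and turn from the pose commanded when the call began, along the tool's axes at that moment; what a row does not reach only later rows make up. A row lasts 1/8 s, in which the tool goes at most 62.5 mm and 10.7 degrees, less where a joint would pass 70% of its speed; a pose out of reach is approached as far as the arm can. A call with a gripper value outside its range is refused whole. The fingers move at their own pace and stop on an object; "grip_force" is the grip in N (left out, the last holds). Time passes only in rows, so rows that repeat a pose let the fingers close. It gives the time, the measured TCP pose, the force, the opening and the grip force at its end, in the units of the state.
- bot.get_obs(): the state, without advancing time (a new reading comes with each control period).
- bot.read_camera(name): name is "side" or "top"; returns a dict with "pixels" (420x560x3 uint8, red, green, blue), "camera_matrix" (3x3 intrinsics, pixels), "T" (4x4, takes a point from camera to world coordinates). Camera axes: x right, y down, z forward; pixel columns grow to the right and rows downward; lengths in m; the calibration is good to about 2 mm. A picture is of the moment at which its call begins. There is no depth.
- bot.hand_in(): hands the job in; it is judged then, once.
Trained networks look in a picture, given as the dict that the camera call returned (one of the last four; its "shot" number tells which), for a name from the list of things; names that differ only in an ending like _2 or _b are one class to them, and where a whole thing is asked for, a point or a joint stands for the part that bears it (a point fixed in the world has none). Each returns a list of dicts, best first, with "score" (0 to 1); they miss things now and then, are a little off and sometimes report something else, mostly with a low value. They report only what shows in the picture. A call takes as long as a camera call. They do not tell look-alikes from the thing itself.
- bot.spot_in(thing, picture): "xy" ([column, row] in pixels, amid what is visible of it).
- bot.tip_of(thing, picture): "xy" ([column, row] in pixels: a listed point, or the origin of a listed thing).
The state is a dict: "t": time; "q": joint angles; "joint_vel": joint speeds; "joint_torque": joint torques, N m; "eef_pos": TCP position; "tool_rot": TCP orientation; "contact_force": force on the tool from outside, world axes, zero at the start; "torque": the same for the moment, N m; "gripper_width": opening from 0.0 (shut) to 1.0 (fully open); "grasp_force": force on a finger pad.
Only numpy, scipy, OpenCV 4.12 (cv2) and the standard library are available. Lean on these libraries where they do the work, as an engineer would, in place of code of your own. Each camera call takes 0.05 s, during which the arm holds its last target. There are 200 camera calls.

## Task

Lay the steel target bracket flat and fully home in the one-way pocket of the fixture block, round the post; then take the ring pliers from their stand, spread the one sound snap ring with them, lower it over the post onto the bracket and let it snap into the groove so that it sits flat and closed. Put every broken snap ring (one or both end lugs missing) into the scrap bin, at any time, and finally put the pliers back upright in their stand; leave the other things on the granite where they are.

Things in the scene. Friction and masses are not known exactly. Their poses are not given: they have to be found in the camera images.
- fixture: Grey block with aluminium top, bolted down, 129 (x) x 108 (y) x 30 mm high. Origin: on the axis of its upright post, at table height. The post is 36 mm across, its bevelled top 48.5 mm above the table; nothing else stands above the block's top.
- pocket_floor (a point): On the post's axis at the pocket's floor, 20 mm above the table; axes as the fixture's. The pocket is 10 mm deep and has the bracket's outline with 2 mm play all round: the bracket covers x -57 to 36 mm and y -30 to 30 mm, plus an ear at x 6 to 30, y 30 to 42 mm.
- groove (a point): On the post's axis, 34.5 mm above the table: where the ring's centre ends. The brass groove, 32 mm across, runs from 28 to 42 mm above the table. A seated bracket's plate top is 30 mm above the table, so a ring lowered onto it is level with the groove. The post is oiled: the ring centres itself as it closes.
- bracket_flange (a point): Middle of the bracket's upright flange: 10 mm thick (x), 44 wide (y), rising 42 mm from the plate; 31 mm above the underside. Pinch it across x. Axes as the fixture's: seated, they coincide. Plate 10 mm thick, from 5 mm behind this point to 88 ahead (+x), y +-30 mm, an ear on the +y edge (58 to 82 mm ahead, out to 42); lower edges bevelled 3 mm; 42 mm bore centred 52 mm ahead.
- ring_center (a point): Centre, half-way up, of the one sound snap ring, lying flat: steel, 9 mm thick, inner diameter 33, outer 47 mm, gap towards +x, a lug at each end. A stiff back piece (-x) carries two sprung arms hinged at x -18, y +-8.5 mm. With both arms spread 0.25 to 0.35 rad it passes over the post if the post's axis is then at about x = +4 mm (+-1.5) of this frame, y = 0.
- ring_notch_l (a point): Deepest point of the V notch (8 mm wide, 3 mm deep, facing the gap) in the lug of the ring's +y arm, half-way up; ring at rest: x 24, y +14.6 mm from the ring's centre. A plier tip presses outwards here.
- ring_notch_r (a point): The same on the -y arm: x 24, y -14.6 mm at rest.
- ring_arm_l (a joint): Opening of the ring's +y arm, rad: 0 closed (its stop), 0.45 at most; sprung shut, about 6 N at the notch when spread by 0.25.
- ring_arm_r (a joint): The same for the -y arm.
- bad1_center (a point): Centre, half-way up, of a broken ring (rigid, 50 g, same size and axes as the sound one): the -y lug is missing. Can be pinched across y over its outside, 47 mm. May be absent.
- bad2_center (a point): The same for a broken ring with the -y lug and the last quarter of that arm missing. May be absent.
- bad3_center (a point): The same for a broken ring with both lugs missing. May be absent.
- bad4_center (a point): The same for a broken ring with the +y lug missing. May be absent.
- bad5_center (a point): The same for a broken ring with the +y lug and the last quarter of that arm missing. May be absent.
- bin_floor (a point): Middle of the inner floor of the scrap bin: open grey box, inside 160 (x) x 130 mm (y), rim 42 mm above this floor.
- pliers_grip (a point): Midway between the two handles of the ring pliers (170 g), standing tips down; z up, handles apart along y. Handles: 16 mm wide (x), 52 long (26 above and below this point), outsides 66 mm apart here at rest. Squeezing SPREADS the tips (spring 9 N, 25 N with the ring at the stop); the stop comes at about 32 mm, enough for the ring. Squeezed only to 63 they are held, tips nearly shut.
- pliers_pivot (a point): The pliers' pivot pin (axis x), 56 mm below the grip point. Each tip moves out 1.15 times as far as its handle moves in. A shoulder 8 mm below the pivot, 40 mm wide (y), rests on the stand; the jaws under it are 22 mm wide (y) and 12 mm thick (x) at rest.
- pliers_tips (a point): Midway between the ends of the two tips (pins 5 mm thick, 10 mm long, then a stop), 121 mm below the grip point; centres 10 mm apart (y) at rest. To take the ring, hold this point midway between the notches 2 mm above the surface the ring lies on and squeeze; spreading draws the tip ends up by 4 mm, so follow down to stay 1 to 2 mm above it. The pliers' points belong to the +y lever.
- pliers_lever (a joint): Angle between the two plier levers, rad: 0 at rest (tips together), 0.62 at the stop (tips spread).
- pliers_stand: Fixed black stand, 70 (x) x 64 (y) x 62 mm high, origin under its middle. A slot 24 (x) x 31 mm (y) right through it takes the jaws; stowed, the shoulder rests on its top and the grip point is 126 mm above the table.
- driver: A blue-handled screwdriver that must stay where it is.
- gauge_block: A small steel gauge block that must stay where it is.
- dot_jar: A small jar that must stay where it is.
- ref_triangle: A triangular reference plate that must stay where it is.
Things that resemble listed ones, but are neither listed nor needed, are in the scene too. Of the things that look like the part that bears pliers_grip, the larger one is meant.

How it is judged:
By the outcome, as a careful person would: the job done as asked, in the order asked, and still so for the second after the job is handed in, with the robot touching nothing.
Of bad1, bad2, bad3, bad4, bad5 only 3 to 5 are there at a start; the rules pass over those that are not, and their reading is None.
At some moment in a run one of bracket, bad1, bad2, bad3, bad4, bad5 may be knocked a few centimetres aside while the robot is not near it.
It also fails if it takes over 208 s, if anything falls off the work surface, if the arm or the gripper's body presses on something with over 40 N, if the wrist force passes 120 N, or if a joint passes its speed limit or range.

## Working session

There is one attempt and no reset: what is moved stays moved. The work goes in short steps, Python scripts to look and compute and a tool call to move; the robot and the scene stay as the last step left them, time stands still between calls to the robot, and variables do not carry over. Pictures are saved under pics/ and viewed, at most 14 in all, crops included, and the job is handed in when it is done.

Besides the shell and the picture viewer there is one more tool, called after "Emit:" as name(argument=value, ...), one argument or row to a line, values as JSON. jog_arm: Moves the arm, as the interface text tells. Its arguments: {"type":"object","properties":{"motion":{"type":"array"},"grip_force":{"type":"number"}},"required":["motion"]}

```bash
ls; mkdir -p pics; python3 - <<'E'
from station import bot
import cv2,numpy as np
o=bot.get_obs();print({k:np.round(v,3).tolist() for k,v in o.items()})
for n in("side","top"):
    p=bot.read_camera(n);cv2.imwrite(f"pics/{n}0.png",p["pixels"][:,:,::-1])
    print(n,np.round(p["camera_matrix"],1).tolist(),np.round(p["T"],3).tolist(),p["shot"])
    for th in["fixture","bracket_flange","ring_center","ring_notch_l","ring_notch_r","bad1_center","bad2_center","bad3_center","bad4_center","bad5_center","bin_floor","pliers_grip","pliers_pivot","pliers_stand","driver","gauge_block","dot_jar","ref_triangle"]:
        r=bot.tip_of(th,p);print(th,[(np.round(d["xy"]).astype(int).tolist(),round(d["score"],2)) for d in r[:4]])
E
```

```text
pics
{'t': 0.0, 'q': [1.228, 0.478, 0.022, 1.556, -0.012, 1.109, -0.083], 'joint_vel': [-0.001, 0.0, -0.001, -0.0, 0.001, 0.003, -0.002], 'joint_torque': [0.0, -59.644, 1.608, -28.12, 0.013, 0.009, -0.0], 'eef_pos': [0.157, -0.656, 0.23], 'tool_rot': [-0.001, 0.993, 0.117, -0.0], 'contact_force': [0.389, -0.069, 1.046], 'torque': [0.033, 0.014, -0.025], 'grasp_force': 0.0, 'gripper_width': 1.0}
side [[416.1, 0.0, 281.8], [0.0, 416.1, 205.0], [0.0, 0.0, 1.0]] [[-0.932, -0.284, 0.225, 0.295], [-0.362, 0.704, -0.611, 0.651], [0.015, -0.651, -0.759, 0.918], [0.0, 0.0, 0.0, 1.0]] 1
fixture [([307, 173], 0.68), ([267, 255], 0.56), ([201, 298], 0.47)]
bracket_flange [([244, 315], 0.66), ([263, 256], 0.48)]
ring_center [([336, 175], 0.45), ([330, 217], 0.33)]
ring_notch_l [([196, 268], 0.66), ([331, 176], 0.49), ([336, 184], 0.42)]
ring_notch_r [([196, 268], 0.66), ([331, 176], 0.49), ([336, 184], 0.42)]
bad1_center [([329, 216], 0.55), ([240, 315], 0.53), ([265, 191], 0.22)]
bad2_center [([264, 193], 0.3)]
bad3_center [([329, 217], 0.61), ([305, 170], 0.59)]
bad4_center [([263, 191], 0.56)]
[... 757 characters left out ...]
.58), ([349, 246], 0.41)]
ring_notch_r [([357, 242], 0.58), ([349, 246], 0.41)]
bad1_center [([305, 260], 0.67), ([181, 234], 0.57), ([188, 189], 0.38)]
bad2_center []
bad3_center [([352, 217], 0.58), ([306, 224], 0.17)]
bad4_center [([312, 191], 0.59)]
bad5_center [([308, 225], 0.54)]
bin_floor [([411, 235], 0.86), ([249, 224], 0.21)]
pliers_grip [([145, 215], 0.71), ([192, 186], 0.54), ([251, 219], 0.42)]
pliers_pivot [([190, 195], 0.74), ([251, 224], 0.62), ([152, 204], 0.52), ([413, 237], 0.23)]
pliers_stand [([197, 200], 0.63)]
driver [([324, 282], 0.88)]
gauge_block [([236, 278], 0.5), ([248, 223], 0.5)]
dot_jar [([153, 297], 0.52), ([246, 224], 0.44)]
ref_triangle [([255, 151], 0.87)]
```

```bash
python3 - <<'E'
import cv2
a=cv2.imread("pics/side0.png");b=cv2.imread("pics/top0.png")
cv2.imwrite("pics/side0b.png",cv2.resize(a[130:420,140:400],None,fx=2.06,fy=2.06,interpolation=cv2.INTER_CUBIC))
cv2.imwrite("pics/top0b.png",cv2.resize(b[120:320,120:460],None,fx=2.35,fy=2.35,interpolation=cv2.INTER_CUBIC))
E
```

```text
(no output)
```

View pics/side0b.png

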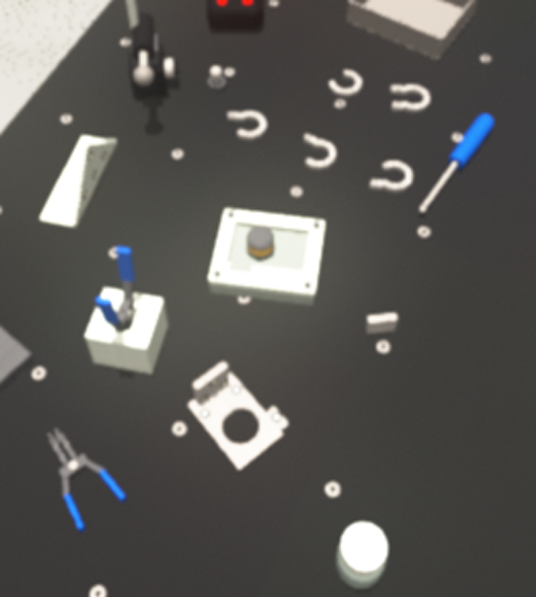

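View pics/top0b.png

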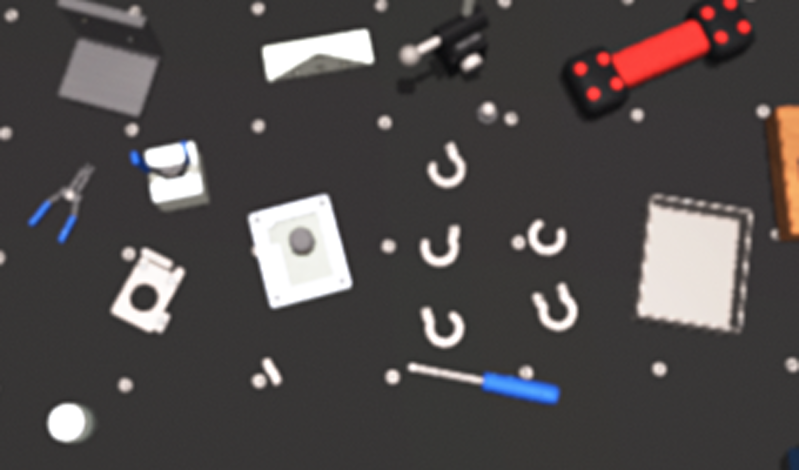

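```bash
cat > v.py <<'E'
import numpy as np,cv2
from station import bot
from scipy.optimize import minimize
def grab(names=("side","top")): return {n:bot.read_camera(n) for n in names}
def proj(p,X):
    T=np.asarray(p["T"]);c=(np.asarray(X)-T[:3,3])@T[:3,:3];u=c@np.asarray(p["camera_matrix"]).T
    return u[:,:2]/u[:,2:]
def ray(p,xy,z):
    T=np.asarray(p["T"]);d=T[:3,:3]@np.linalg.solve(p["camera_matrix"],[xy[0],xy[1],1]);o=T[:3,3]
    return (o+d*(z-o[2])/d[2])[:2]
S=8
def mask(p,polys,pose,box):
    x0,y0,w,h=box;m=np.zeros((h*S,w*S),np.float32);x,y,a=pose;c,s=np.cos(a),np.sin(a)
    for P,z,v in polys:
        P=np.asarray(P,float)/1e3
        W=np.c_[x+c*P[:,0]-s*P[:,1],y+s*P[:,0]+c*P[:,1],np.full(len(P),z/1e3)]
        q=((proj(p,W)+.5-[x0,y0])*S*16-8).round().astype(np.int32)
        cv2.fillPoly(m,[q],v,shift=4)
    return cv2.GaussianBlur(cv2.resize(m,(w,h),interpolation=cv2.INTER_AREA),(0,0),.8)
def fit(p,polys,pose0,r=16,z=0,steps=(.006,.006,.15)):
    """NCC fit of a planar template (list of (poly mm, z mm, value)) in one picture"""
    g=cv2.cvtColor(p["pixels"],cv2.COLOR_RGB2GRAY).astype(np.float32)
    c=proj(p,[[pose0[0],pose0[1],z/1e3]])[0];box=(int(c[0])-r,int(c[1])-r,2*r,2*r)
    im=g[box[1]:box[1]+2*r,box[0]:box[0]+2*r]
    f=lambda q:-np.corrcoef(mask(p,polys,q,box).ravel(),im.ravel())[0,1]
    q0=np.array(pose0,float);sim=np.vstack([q0]+[q0+np.eye(3)[i]*steps[i] for i in range(3)])
    o=minimize(f,q0,method="Nelder-Mead",options=dict(initial_simplex=sim,xatol=1e-4,fatol=1e-5,maxiter=150))
    return o.x,-o.fun
def circ(r,cx=0,cy=0,a=0,b=2*np.pi): t=np.linspace(a,b,40);return np.c_[cx+r*np.cos(t),cy+r*np.sin(t)]
def rect(a,b,c,d): return [(a,c),(b,c),(b,d),(a,d)]
# templates (frames as listed)
def ring(lp,lm,q=None):
    g=.62
    A=np.r_[circ(23.5,a=g,b=2*np.pi-g),circ(16.5,a=2*np.pi-g,b=g)];o=[(A,9,255)]
    for s,on in((1,lp),(-1,lm)):
        if on:o.append(([(12,s*14.6),(28,s*14.6),(28,s*22),(12,s*22)],9,255))
        elif q==s:o.append((np.r_[circ(26,a=0,b=s*1.0),[[0,0]]],9,0))
    return o
BR=[(rect(-5,88,-30,30),10,255),(rect(58,82,30,42),10,255),(circ(21,52),10,30)]
FX=[(rect(-64.5,64.5,-54,54),30,255)]
ST=[(rect(-35,35,-32,32),62,255)]
BIN=[]
E
python3 - <<'E'
from v import *
P=grab();s,t=P["side"],P["top"]
# initial guesses from top px
pts={"fixpost":((248,222),48),"ringS":((356,250.6),9),"bA":((310,190),9),"bB":((307,225),9),"bC":((308.5,259),9),"bD":((353,221),9),"bracket_bore":((181,246),10),"stand":((195,193),62),"bin":((412,234),0),"pl_top":((189,185),126),"jar":((150,300),30),"tri":((255,148),0),"drv":((324,282),10)}
for k,(xy,z) in pts.items(): print(k,np.round(ray(t,xy,z/1e3),3))
sp={"fixpost":((266,247),48),"bracket_bore":((257,337),10),"stand":((202,285),62),"pl":((196,262),126),"bin":((340,138),0),"ringS":((336,176),9)}
for k,(xy,z) in sp.items(): print("side",k,np.round(ray(s,xy,z/1e3),3))
E
```

```text
fixpost [0.542 0.089]
ringS [ 0.446 -0.252]
bA [ 0.652 -0.114]
bB [ 0.534 -0.099]
bC [ 0.424 -0.099]
bD [ 0.543 -0.249]
bracket_bore [0.478 0.307]
stand [0.638 0.254]
bin [ 0.496 -0.439]
pl_top [0.646 0.26 ]
jar [0.31  0.395]
tri [0.808 0.065]
drv [ 0.349 -0.145]
side fixpost [0.539 0.097]
side bracket_bore [0.474 0.307]
side stand [0.632 0.259]
side pl [0.647 0.242]
side bin [ 0.493 -0.44 ]
side ringS [ 0.453 -0.252]
```

```bash
python3 - <<'E'
from v import *
P=grab()
r=np.radians
jobs={"fix":(FX,(.53,.092,r(12.7)),34,30),"brk":(BR,(.478-.052*np.cos(r(147)),.307-.052*np.sin(r(147)),r(147)),30,10),
"stand":(ST,(.635,.255,r(5)),22,62),
"S":(ring(1,1),(.446,-.252,r(15)),16,9),
"A":(ring(0,1),(.652,-.114,r(0)),13,9),"B":(ring(0,1),(.534,-.099,r(0)),13,9),"C":(ring(1,0),(.424,-.099,r(20)),13,9),"D":(ring(0,0),(.543,-.249,r(10)),13,9)}
for k,(m,q,R,z) in jobs.items():
    for n in P:
        best=[]
        for lab,mm in ([("",m)] if k in("fix","brk","stand") else [(f"{a}{b}",ring(a,b)) for a in(0,1) for b in(0,1)]):
            bb=max((fit(P[n],mm,(q[0],q[1],q[2]+d),R,z) for d in((0,) if lab=="" else (-.4,0,.4))),key=lambda t:t[1]);best.append((bb[1],lab,bb[0]))
        best.sort(key=lambda t:-t[0])
        for s,l,x in best[:2]: print(k,n,l,np.round(x[:2],4),round(np.degrees(x[2]),1),round(s,3))
E
```

```text
fix side  [0.5313 0.0935] 13.9 0.91
fix top  [0.5322 0.0931] 13.3 0.943
brk side  [0.5209 0.282 ] 151.5 0.846
brk top  [0.5224 0.2811] 149.7 0.872
stand side  [0.6363 0.2593] 9.2 0.722
stand top  [0.6383 0.2576] 7.6 0.852
S side 11 [ 0.4406 -0.2542] 19.1 0.957
S side 10 [ 0.4408 -0.2546] 20.4 0.91
S top 11 [ 0.4415 -0.2549] 20.4 0.954
S top 10 [ 0.4415 -0.2549] 20.5 0.906
A side 01 [ 0.6447 -0.1126] 24.5 0.965
A side 11 [ 0.6446 -0.1133] 29.1 0.927
A top 01 [ 0.6465 -0.1132] 25.3 0.966
A top 11 [ 0.646  -0.1137] 28.7 0.928
B side 01 [ 0.5325 -0.0982] -3.1 0.933
B side 00 [ 0.533  -0.0986] 11.4 0.892
B top 01 [ 0.534  -0.0983] -3.4 0.926
B top 00 [ 0.534  -0.0986] 9.0 0.872
C side 10 [ 0.4227 -0.0997] 10.6 0.965
C side 11 [ 0.4219 -0.0995] 8.4 0.922
C top 10 [ 0.4235 -0.0997] 11.1 0.956
C top 11 [ 0.4225 -0.0995] 7.8 0.914
D side 00 [ 0.5441 -0.246 ] -24.7 0.93
D side 01 [ 0.5437 -0.2454] -33.1 0.904
D top 00 [ 0.5455 -0.2467] -24.7 0.911
D top 01 [ 0.5452 -0.2459] -29.4 0.869
```

```bash
cat > plan.py <<'E'
import numpy as np
from station import bot
def cur():
    o=bot.get_obs();w,x,y,z=o["tool_rot"];return np.array(o["eef_pos"])*1e3,np.degrees(2*np.arctan2(y,x))
def plan(*calls,start=None):
    """each call: list of (x,y,z mm, psi deg) waypoints, all expressed from the call's start"""
    p,a=start or cur()
    print("now",np.round(p,1),round(a,1))
    for ws in calls:
        c,s=np.cos(np.radians(a)),np.sin(np.radians(a))
        for w in ws:
            d=np.array(w[:3])-p
            print("  rz",round(-np.radians(w[3]-a),3),"sh",np.round([c*d[0]+s*d[1],s*d[0]-c*d[1],-d[2]],1).tolist())
        p,a=np.array(ws[-1][:3],float),ws[-1][3];print("  --")
E
python3 - <<'E'
from plan import *
plan([(645.6,-113,180,25)],[(645.6,-113,60,25),(645.6,-113,1,25)],[(645.6,-113,120,25),(500,-430,120,25),(500,-430,40,25)])
print(bot.get_obs()["q"])
E
```

```text
now [ 157.  -656.5  231.3] 13.5
  rz -0.202 sh [601.6, -415.0, 51.3]
  --
  rz -0.0 sh [0.0, 0.0, 120.0]
  rz -0.0 sh [0.0, 0.0, 179.0]
  --
  rz -0.0 sh [0.0, 0.0, -119.0]
  rz -0.0 sh [-265.9, 225.8, -119.0]
  rz -0.0 sh [-265.9, 225.8, -39.0]
  --
[ 1.22789568  0.47699909  0.02241695  1.555397   -0.01150953  1.10929328
 -0.08310533]
```

Emit:
jog_arm(
  motion=[
    [0,0,-0.2,602,-415,51,70],
    [0,0,-0.2,602,-415,51,70],
    [0,0,-0.2,602,-415,51,60],
    [0,0,-0.2,602,-415,51,60],
    [0,0,-0.2,602,-415,51,60],
    [0,0,-0.2,602,-415,51,60],
    [0,0,-0.2,602,-415,51,60],
    [0,0,-0.2,602,-415,51,60],
    [0,0,-0.2,602,-415,51,60],
    [0,0,-0.2,602,-415,51,60],
  ],
  grip_force=30,
)

```text
t: 3.35
eef_pos: [0.5752, -0.1916, 0.188]
tool_rot: [0.0, 0.977, 0.215, 0.0]
contact_force: [0.2, -1.0, -1.0]
gripper_width: 0.708
grasp_force: 0.0
```

Emit:
jog_arm(
  motion=[
    [0,0,0,0,0,0,60],
    [0,0,0,0,0,0,60],
    [0,0,0,0,0,0,60],
  ],
)

```text
t: 3.72
eef_pos: [0.573, -0.1948, 0.1878]
tool_rot: [0.0, 0.977, 0.214, -0.0]
contact_force: [0.3, 0.3, -0.4]
gripper_width: 0.701
grasp_force: 0.0
```

```bash
python3 - <<'E'
from plan import *
plan([(645.6,-113,60,25),(645.6,-113,0,25)],[(645.6,-113,100,25),(500,-430,100,25),(500,-430,45,25)])
plan([(534,-98.5,120,-3),(534,-98.5,60,-3),(534,-98.5,0,-3)],[(534,-98.5,100,-3),(510,-455,100,-3),(510,-455,45,-3)],start=(np.array([500,-430,45.]),25))
E
```

```text
now [ 573.  -194.8  187.8] 24.8
  rz -0.004 sh [100.2, -43.9, 127.8]
  rz -0.004 sh [100.2, -43.9, 187.8]
  --
  rz -0.0 sh [0.0, 0.0, -100.0]
  rz -0.0 sh [-265.9, 225.8, -100.0]
  rz -0.0 sh [-265.9, 225.8, -45.0]
  --
now [ 500. -430.   45.] 25
  rz 0.489 sh [170.9, -286.1, -75.0]
  rz 0.489 sh [170.9, -286.1, -15.0]
  rz 0.489 sh [170.9, -286.1, 45.0]
  --
  rz -0.0 sh [0.0, -0.0, -100.0]
  rz -0.0 sh [-5.3, 357.3, -100.0]
  rz -0.0 sh [-5.3, 357.3, -45.0]
  --
```

Emit:
jog_arm(
  motion=[
    [0,0,0,100,-44,100,60],
    [0,0,0,100,-44,100,60],
    [0,0,0,100,-44,120,60],
    [0,0,0,100,-44,160,60],
    [0,0,0,100,-44,187,60],
    [0,0,0,100,-44,187,60],
  ],
)

```text
t: 4.47
eef_pos: [0.6438, -0.1124, -0.0012]
tool_rot: [-0.0, 0.977, 0.215, -0.002]
contact_force: [0.7, -0.6, 0.7]
gripper_width: 0.703
grasp_force: 0.0
```

Emit:
jog_arm(
  motion=[
    [0,0,0,0,0,0,42],
    [0,0,0,0,0,0,42],
    [0,0,0,0,0,0,42],
    [0,0,0,0,0,0,42],
    [0,0,0,0,0,-30,42],
    [0,0,0,0,0,-100,42],
    [0,0,0,0,0,-100,42],
  ],
)

```text
t: 5.35
eef_pos: [0.6495, -0.1109, 0.106]
tool_rot: [0.001, 0.976, 0.216, 0.004]
contact_force: [1.0, 0.2, -0.7]
gripper_width: 0.535
grasp_force: 31.0
```

Emit:
jog_arm(
  motion=[
    [0,0,0,-266,226,0,42],
    [0,0,0,-266,226,0,42],
    [0,0,0,-266,226,0,42],
    [0,0,0,-266,226,0,42],
    [0,0,0,-266,226,0,42],
    [0,0,0,-266,226,0,42],
    [0,0,0,-266,226,30,42],
    [0,0,0,-266,226,55,42],
    [0,0,0,-266,226,55,42],
  ],
)

```text
t: 6.48
eef_pos: [0.4983, -0.4265, 0.0433]
tool_rot: [-0.002, 0.976, 0.216, -0.002]
contact_force: [-0.2, 0.0, -0.8]
gripper_width: 0.529
grasp_force: 31.0
```

Emit:
jog_arm(
  motion=[
    [0,0,0,0,0,0,60],
    [0,0,0,0,0,0,60],
    [0,0,0,0,0,0,60],
    [0,0,0,0,0,-60,60],
    [0,0,0.2,0,0,-100,60],
  ],
)

```text
t: 7.1
eef_pos: [0.5007, -0.4284, 0.1485]
tool_rot: [0.001, 0.993, 0.121, 0.001]
contact_force: [0.4, 0.7, 0.0]
gripper_width: 0.701
grasp_force: 0.0
```

```bash
python3 - <<'E'
from v import *
from plan import *
P=grab();r=np.radians
cv2.imwrite("pics/side1.png",cv2.resize(P["side"]["pixels"][100:260,180:420,::-1],None,fx=3,fy=3))
for k,q,m in(("B",(.534,-.0985,r(-3)),ring(0,1)),("C",(.424,-.0997,r(11)),ring(1,0)),("D",(.545,-.2465,r(-25)),ring(0,0)),("S",(.441,-.2545,r(20)),ring(1,1))):
    for n in P:
        x,s=fit(P[n],m,q,13,9);print(k,n,np.round(x[:2],4),round(np.degrees(x[2]),1),round(s,3))
plan([(534,-98.5,100,-3),(534,-98.5,60,-3),(534,-98.5,0,-3)],[(534,-98.5,100,-3),(510,-455,100,-3),(510,-455,45,-3)])
E
```

```text
B side [ 0.5328 -0.0983] -2.0 0.932
B top [ 0.5337 -0.0982] -2.9 0.926
C side [ 0.4227 -0.0997] 10.5 0.963
C top [ 0.4234 -0.1   ] 12.1 0.96
D side [ 0.5442 -0.2461] -23.4 0.914
D top [ 0.5453 -0.2467] -24.7 0.897
S side [ 0.4408 -0.2542] 20.7 0.951
S top [ 0.4415 -0.2548] 20.3 0.952
now [ 503.1 -429.9  152.1] 14.0
  rz 0.296 sh [109.9, -314.2, 52.1]
  rz 0.296 sh [109.9, -314.2, 92.1]
  rz 0.296 sh [109.9, -314.2, 152.1]
  --
  rz -0.0 sh [0.0, -0.0, -100.0]
  rz -0.0 sh [-5.3, 357.3, -100.0]
  rz -0.0 sh [-5.3, 357.3, -45.0]
  --
```

View pics/side1.png

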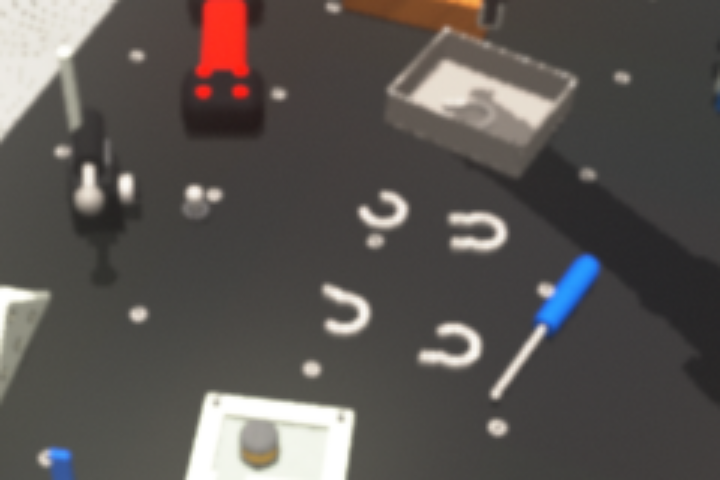

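Emit:
jog_arm(
  motion=[
    [0,0,0.29,110,-315,40,60],
    [0,0,0.29,110,-315,40,60],
    [0,0,0.29,110,-315,40,60],
    [0,0,0.29,110,-315,40,60],
    [0,0,0.29,110,-315,40,60],
    [0,0,0.29,110,-315,60,60],
    [0,0,0.29,110,-315,110,60],
    [0,0,0.29,110,-315,145,60],
    [0,0,0.29,110,-315,145,60],
  ],
)

```text
t: 8.32
eef_pos: [0.5273, -0.0951, -0.0014]
tool_rot: [-0.0, 1.0, -0.021, -0.003]
contact_force: [-0.4, -0.5, 0.3]
gripper_width: 0.706
grasp_force: 0.0
```

Emit:
jog_arm(
  motion=[
    [0,0,0,0,0,0,42],
    [0,0,0,0,0,0,42],
    [0,0,0,0,0,0,42],
    [0,0,0,0,0,0,42],
    [0,0,0,0,0,-30,42],
    [0,0,0,0,0,-100,42],
    [0,0,0,0,0,-100,42],
  ],
)

```text
t: 9.2
eef_pos: [0.5326, -0.0958, 0.1051]
tool_rot: [0.0, 1.0, -0.021, 0.004]
contact_force: [0.8, -0.7, -0.8]
gripper_width: 0.531
grasp_force: 31.1
```

Emit:
jog_arm(
  motion=[
    [0,0,0,-5,357,0,42],
    [0,0,0,-5,357,0,42],
    [0,0,0,-5,357,0,42],
    [0,0,0,-5,357,0,42],
    [0,0,0,-5,357,0,42],
    [0,0,0,-5,357,0,42],
    [0,0,0,-5,357,30,42],
    [0,0,0,-5,357,55,42],
    [0,0,0,-5,357,55,42],
  ],
)

```text
t: 10.32
eef_pos: [0.5075, -0.4505, 0.0428]
tool_rot: [-0.002, 1.0, -0.021, -0.002]
contact_force: [-0.8, -0.4, -0.7]
gripper_width: 0.531
grasp_force: 31.1
```

Emit:
jog_arm(
  motion=[
    [0,0,0,0,0,0,60],
    [0,0,0,0,0,0,60],
    [0,0,0,0,0,0,60],
    [0,0,0,0,0,-60,60],
    [0,0,0,0,0,-100,60],
  ],
)

```text
t: 10.95
eef_pos: [0.5101, -0.4525, 0.1486]
tool_rot: [0.001, 1.0, -0.021, 0.001]
contact_force: [0.7, 0.5, -0.1]
gripper_width: 0.703
grasp_force: 0.0
```

```bash
python3 - <<'E'
from plan import *
plan([(423,-99.8,60,11),(423,-99.8,0,11)],[(423,-99.8,100,11),(490,-410,100,11),(490,-410,45,11)],[(544.5,-246.5,145,-24),(544.5,-246.5,0,-24)],[(544.5,-246.5,100,-24),(500,-440,100,-24),(500,-440,50,-24)])
E
```

```text
now [ 510.1 -452.5  148.6] -2.4
  rz -0.235 sh [-102.1, -348.7, 88.6]
  rz -0.235 sh [-102.1, -348.7, 148.6]
  --
  rz -0.0 sh [0.0, 0.0, -100.0]
  rz -0.0 sh [6.6, 317.3, -100.0]
  rz -0.0 sh [6.6, 317.3, -45.0]
  --
  rz 0.611 sh [84.7, -150.1, -100.0]
  rz 0.611 sh [84.7, -150.1, 45.0]
  --
  rz -0.0 sh [0.0, -0.0, -100.0]
  rz -0.0 sh [38.1, 194.9, -100.0]
  rz -0.0 sh [38.1, 194.9, -50.0]
  --
```

Emit:
jog_arm(
  motion=[
    [0,0,-0.23,-102,-349,30,60],
    [0,0,-0.23,-102,-349,30,60],
    [0,0,-0.23,-102,-349,30,60],
    [0,0,-0.23,-102,-349,30,60],
    [0,0,-0.23,-102,-349,30,60],
    [0,0,-0.23,-102,-349,30,60],
    [0,0,-0.23,-102,-349,85,60],
    [0,0,-0.23,-102,-349,130,60],
    [0,0,-0.23,-102,-349,145,60],
    [0,0,-0.23,-102,-349,145,60],
  ],
)

```text
t: 12.2
eef_pos: [0.4224, -0.099, 0.0008]
tool_rot: [-0.0, 0.996, 0.093, -0.0]
contact_force: [0.1, -0.2, 1.3]
gripper_width: 0.702
grasp_force: 0.0
```

Emit:
jog_arm(
  motion=[
    [0,0,0,0,0,0,42],
    [0,0,0,0,0,0,42],
    [0,0,0,0,0,0,42],
    [0,0,0,0,0,0,42],
    [0,0,0,0,0,-30,42],
    [0,0,0,0,0,-100,42],
    [0,0,0,0,0,-100,42],
  ],
)

```text
t: 13.08
eef_pos: [0.4254, -0.0997, 0.1053]
tool_rot: [0.001, 0.996, 0.093, 0.004]
contact_force: [0.6, -1.1, -0.5]
gripper_width: 0.53
grasp_force: 31.1
```

Emit:
jog_arm(
  motion=[
    [0,0,0,7,317,0,42],
    [0,0,0,7,317,0,42],
    [0,0,0,7,317,0,42],
    [0,0,0,7,317,0,42],
    [0,0,0,7,317,0,42],
    [0,0,0,7,317,0,42],
    [0,0,0,7,317,30,42],
    [0,0,0,7,317,55,42],
    [0,0,0,7,317,55,42],
  ],
)

```text
t: 14.2
eef_pos: [0.4866, -0.4071, 0.0438]
tool_rot: [-0.002, 0.996, 0.094, -0.002]
contact_force: [0.1, 0.6, 0.1]
gripper_width: 0.529
grasp_force: 31.1
```

Emit:
jog_arm(
  motion=[
    [0,0,0,0,0,0,60],
    [0,0,0,0,0,0,60],
    [0,0,0,0,0,0,60],
    [0,0,0,0,0,-60,60],
    [0,0,0,0,0,-100,60],
  ],
)

```text
t: 14.82
eef_pos: [0.4889, -0.4095, 0.1484]
tool_rot: [0.001, 0.996, 0.093, 0.001]
contact_force: [-0.1, -0.3, 0.0]
gripper_width: 0.703
grasp_force: 0.0
```

```bash
python3 - <<'E'
from plan import *
from v import *
P=grab();r=np.radians
for k,q,m in(("D",(.545,-.2465,r(-25)),ring(0,0)),("S",(.441,-.2545,r(20)),ring(1,1))):
    for n in P:
        x,s=fit(P[n],m,q,13,9);print(k,n,np.round(x[:2],4),round(np.degrees(x[2]),1),round(s,3))
plan([(544.5,-246.5,90,-24),(544.5,-246.5,0,-24)],[(544.5,-246.5,100,-24),(500,-440,100,-24),(500,-440,50,-24)])
E
```

```text
D side [ 0.5442 -0.2461] -23.4 0.914
D top [ 0.5456 -0.2468] -24.4 0.896
S side [ 0.4406 -0.2544] 19.7 0.948
S top [ 0.4415 -0.2548] 20.3 0.952
now [ 491.2 -411.2  151.8] 10.7
  rz 0.606 sh [82.9, -151.9, 61.8]
  rz 0.606 sh [82.9, -151.9, 151.8]
  --
  rz -0.0 sh [0.0, -0.0, -100.0]
  rz -0.0 sh [38.1, 194.9, -100.0]
  rz -0.0 sh [38.1, 194.9, -50.0]
  --
```

Emit:
jog_arm(
  motion=[
    [0,0,0.61,84,-151,40,60],
    [0,0,0.61,84,-151,40,60],
    [0,0,0.61,84,-151,40,60],
    [0,0,0.61,84,-151,60,60],
    [0,0,0.61,84,-151,110,60],
    [0,0,0.61,84,-151,145,60],
    [0,0,0.61,84,-151,145,60],
  ],
)

```text
t: 15.8
eef_pos: [0.5411, -0.2444, -0.0013]
tool_rot: [-0.0, 0.978, -0.21, -0.002]
contact_force: [-1.0, -0.3, 1.1]
gripper_width: 0.698
grasp_force: 0.0
```

Emit:
jog_arm(
  motion=[
    [0,0,0,0,0,0,42],
    [0,0,0,0,0,0,42],
    [0,0,0,0,0,0,42],
    [0,0,0,0,0,0,42],
    [0,0,0,0,0,-30,42],
    [0,0,0,0,0,-100,42],
    [0,0,0,0,0,-100,42],
  ],
)

```text
t: 16.68
eef_pos: [0.5456, -0.2463, 0.1054]
tool_rot: [0.001, 0.978, -0.21, 0.004]
contact_force: [-0.2, 0.2, -0.4]
gripper_width: 0.535
grasp_force: 31.1
```

Emit:
jog_arm(
  motion=[
    [0,0,0,38,195,0,42],
    [0,0,0,38,195,0,42],
    [0,0,0,38,195,0,42],
    [0,0,0,38,195,0,42],
    [0,0,0,38,195,0,42],
    [0,0,0,38,195,30,42],
    [0,0,0,38,195,50,42],
    [0,0,0,38,195,50,42],
  ],
)

```text
t: 17.68
eef_pos: [0.4969, -0.4359, 0.0487]
tool_rot: [-0.001, 0.978, -0.209, -0.002]
contact_force: [-0.1, -0.8, 0.4]
gripper_width: 0.532
grasp_force: 31.1
```

Emit:
jog_arm(
  motion=[
    [0,0,0,0,0,0,60],
    [0,0,0,0,0,0,60],
    [0,0,0,0,0,0,60],
    [0,0,0,0,0,-60,60],
    [0,0,0,0,0,-120,60],
  ],
)

```text
t: 18.3
eef_pos: [0.497, -0.4384, 0.172]
tool_rot: [-0.0, 0.978, -0.21, -0.0]
contact_force: [0.5, -0.7, 0.7]
gripper_width: 0.701
grasp_force: 0.0
```

```bash
cat >> v.py <<'E'
# fixture frame at post axis: block minus pocket, post top
PK=[(-59,-32),(38,-32),(38,32),(32,32),(32,44),(4,44),(4,32),(-59,32)]
FP=[(rect(-75,54,-48,60),30,255),(PK,30,215),(circ(15),48.5,60)]
E
python3 - <<'E'
from plan import *
from v import *
P=grab();r=np.radians
for n,b in(("side",(100,260,180,420)),): cv2.imwrite("pics/side2.png",cv2.resize(P[n]["pixels"][b[0]:b[1],b[2]:b[3],::-1],None,fx=3,fy=3))
for k,q,m,R,z in(("brk",(.5217,.2815,r(150.5)),BR,30,10),("fix",(.5317,.0933,r(13.6)),FX,34,30),("stand",(.6373,.2585,r(8.4)),ST,22,62)):
    for n in P:
        x,s=fit(P[n],m,q,R,z);print(k,n,np.round(x[:2],4),round(np.degrees(x[2]),1),round(s,3))
# post: dark cap
for n in P:
    g=cv2.cvtColor(P[n]["pixels"],cv2.COLOR_RGB2GRAY).astype(float)
    c=proj(P[n],[[.542,.093,.0485]])[0].astype(int);q=g[c[1]-12:c[1]+12,c[0]-12:c[0]+12]
    print(n,c);print(q[::1,::1].astype(int)) if n=="top" else None
cv2.imwrite("pics/fix.png",np.hstack([cv2.resize(P["top"]["pixels"][195:258,215:285,::-1],(400,360),interpolation=cv2.INTER_CUBIC),cv2.resize(P["side"]["pixels"][215:285,230:308,::-1],(400,360),interpolation=cv2.INTER_CUBIC)]))
E
```

```text
brk side [0.5211 0.2824] 152.2 0.839
brk top [0.5225 0.2823] 150.7 0.876
fix side [0.5307 0.0939] 13.4 0.91
fix top [0.5316 0.093 ] 13.0 0.943
stand side [0.636  0.2599] 9.3 0.717
stand top [0.6395 0.2577] 9.5 0.854
side [265 245]
top [246 221]
[[246 255 255 255 255 255 255 255 255 255 255 255 255 255 255 255 255 255
  254 252 252 254 255 255]
 [255 255 255 255 255 255 255 255 255 255 255 255 255 255 254 252 249 244
  237 233 242 253 255 255]
 [255 255 255 255 255 255 255 255 255 255 255 253 251 247 240 235 232 229
  228 230 239 250 255 255]
 [255 255 255 255 255 255 255 254 251 245 236 233 234 232 230 231 234 235
  236 237 239 246 254 255]
 [255 255 255 253 251 248 243 238 234 229 225 228 233 235 236 237 238 239
  239 239 239 242 252 255]
 [255 255 252 237 230 228 227 229 232 233 234 236 238 238 239 240 240 240
  240 239 239 242 252 255]
 [255 254 240 226 227 231 232 233 236 237 238 237 235 234 235 236 239 240
  239 240 240 242 251 255]
 [250 241 226 228 234 235 236 236 237 238 235 226 210 200 201 211 225 234
  238 240 240 241 249 254]
 [237 228 228 233 236 236 236 238 237 233 214 1
[... 869 characters left out ...]
55 255 255 255 250 240 238 237 215 152 108 104 112 113 107  97  97
  128 187 231 239 239 239]
 [255 255 255 255 255 252 241 236 237 225 180 135 103  93  93  91  96 127
  177 221 238 240 239 239]
 [255 255 255 255 255 254 244 235 236 233 220 194 160 141 138 140 152 185
  222 238 240 239 239 239]
 [255 255 255 255 255 255 246 236 236 237 236 233 221 216 215 215 219 230
  238 240 239 239 239 239]
 [255 255 255 255 255 255 250 239 237 237 238 238 238 239 238 238 238 238
  239 239 239 238 238 239]
 [255 255 255 255 255 255 252 241 237 237 237 238 238 238 238 238 239 238
  239 239 239 238 238 238]
 [255 255 255 255 255 255 254 245 236 236 237 238 238 237 236 237 237 238
  238 239 239 238 238 238]]
```

View pics/fix.png

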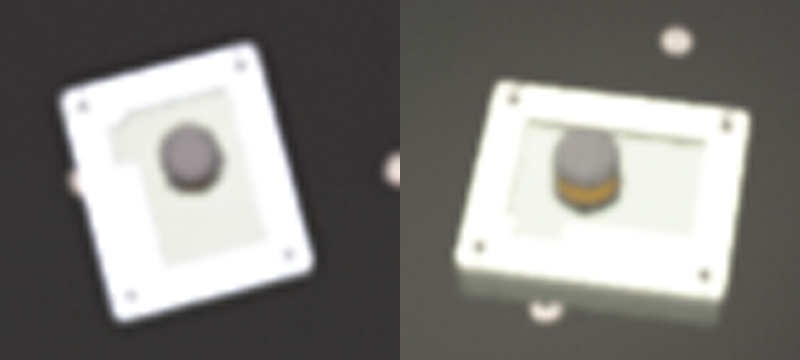

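View pics/side2.png

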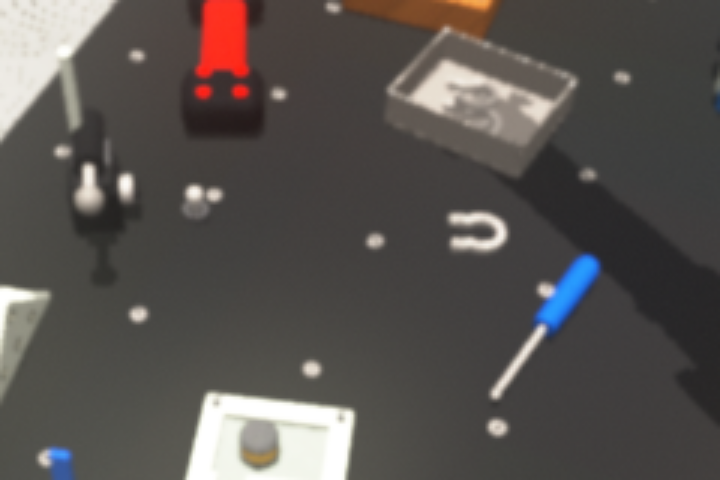

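```bash
python3 - <<'E'
from plan import *
from v import *
P=grab();r=np.radians
for n in P:
    p=dict(P[n]);g=cv2.cvtColor(p["pixels"],cv2.COLOR_RGB2GRAY).astype(np.float32)
    # stretch the bright end so that the pocket's edge counts
    p["pixels"]=np.repeat(np.clip((g-(205 if n=="top" else 190))*5,0,255).astype(np.uint8)[:,:,None],3,2)
    m=[(PK,30,150 if n=="top" else 150)]
    c=np.array([.5428,.0900,r(13.3)])
    for lab,tm in(("pocket",[(rect(-75,54,-48,60),30,255),(PK,30,150),(circ(18),48.5,0),(circ(18),38,0)]),):
        x,s=fit(p,tm,c,28,30,steps=(.004,.004,.05));print(n,lab,np.round(x[:2],4),round(np.degrees(x[2]),1),round(s,3))
# bracket via flange detections
    for th in("bracket_flange","pliers_grip","pliers_pivot"): print(th,[(d["xy"],round(d["score"],2)) for d in bot.tip_of(th,P[n])[:2]])
plan([(510,250,172,-24)])
E
```

```text
side pocket [0.5433 0.0899] 13.6 0.917
bracket_flange [([241.8, 314.8], 0.6)]
pliers_grip [([196.6, 269.3], 0.94), ([335.3, 183.7], 0.45)]
pliers_pivot [([177.7, 357.7], 0.85), ([199.1, 282.8], 0.67)]
top pocket [0.5443 0.0899] 13.0 0.965
bracket_flange [([184.0, 235.3], 0.94)]
pliers_grip [([188.2, 186.8], 0.66), ([145.1, 212.5], 0.57)]
pliers_pivot [([151.0, 203.7], 0.74), ([193.1, 194.4], 0.45)]
now [ 496.8 -438.1  169.4] -24.2
  rz -0.004 sh [-270.2, -633.0, -2.6]
  --
```

```bash
python3 - <<'E'
from plan import *
plan([(560,-200,230,64)],[(560,60,230,152)],[(522,282,200,241)],start=(np.array([498,-440,170.]),-24.2))
E
```

```text
now [ 498. -440.  170.] -24.2
  rz -1.539 sh [-41.8, -244.3, -60.0]
  --
  rz -1.536 sh [233.7, -114.0, -0.0]
  --
  rz -1.553 sh [137.8, 178.2, 30.0]
  --
```

Emit:
jog_arm(
  motion=[
    [0,0,-0.5,-15,-80,-60,40],
    [0,0,-1.54,-42,-244,-60,40],
    [0,0,-1.54,-42,-244,-60,40],
    [0,0,-1.54,-42,-244,-60,40],
    [0,0,-1.54,-42,-244,-60,40],
    [0,0,-1.54,-42,-244,-60,40],
    [0,0,-1.54,-42,-244,-60,40],
    [0,0,-1.54,-42,-244,-60,40],
    [0,0,-1.54,-42,-244,-60,40],
    [0,0,-1.54,-42,-244,-60,40],
  ],
)

```text
t: 20.05
eef_pos: [0.559, -0.1989, 0.2304]
tool_rot: [-0.0, 0.849, 0.529, -0.0]
contact_force: [-0.5, 0.2, -0.3]
gripper_width: 0.47
grasp_force: 0.0
```

Emit:
jog_arm(
  motion=[
    [0,0,-1.54,234,-114,0,40],
    [0,0,-1.54,234,-114,0,40],
    [0,0,-1.54,234,-114,0,40],
    [0,0,-1.54,234,-114,0,40],
    [0,0,-1.54,234,-114,0,40],
    [0,0,-1.54,234,-114,0,40],
    [0,0,-1.54,234,-114,0,40],
    [0,0,-1.54,234,-114,0,40],
    [0,0,-1.54,234,-114,0,40],
    [0,0,-1.54,234,-114,0,40],
  ],
)

```text
t: 21.3
eef_pos: [0.5592, 0.0614, 0.2307]
tool_rot: [-0.0, 0.242, 0.97, -0.0]
contact_force: [0.3, 0.4, 0.2]
gripper_width: 0.47
grasp_force: 0.0
```

```bash
python3 - <<'E'
from plan import *
from v import *
P=grab();r=np.radians
print(np.round(bot.get_obs()["q"],2))
BF=BR+[(rect(-5,5,-22,22),52,255)]
for n in P:
    for b in(BR,BF):
        x,s=fit(P[n],b,(.5218,.2822,r(151)),30,10);print(n,np.round(x[:2],4),round(np.degrees(x[2]),1),round(s,3))
plan([(522,282,200,241)])
E
```

```text
[ 0.45  0.42 -0.86  1.79  0.35  1.1   0.55]
side [0.4949 0.2603] 143.3 0.818
side [0.4943 0.2603] 142.9 0.896
top [0.4964 0.26  ] 142.7 0.875
top [0.4963 0.2602] 142.7 0.879
now [559.2  61.5 230.8] 152.1
  rz -1.552 sh [136.1, 177.4, 30.8]
  --
```

```bash
python3 - <<'E'
from plan import *
plan([(495.5,260.2,90,232.8),(495.5,260.2,15,232.8)],[(495.5,260.2,130,232.8),(510,210,130,190)],start=(np.array([560,60.5,230.]),152.2))
E
```

```text
now [560.   60.5 230. ] 152.2
  rz -1.407 sh [150.2, 146.6, 140.0]
  rz -1.407 sh [150.2, 146.6, 215.0]
  --
  rz -0.0 sh [-0.0, 0.0, -115.0]
  rz 0.747 sh [31.2, -41.9, -115.0]
  --
```

Emit:
jog_arm(
  motion=[
    [0,0,-1.41,150,147,60,40],
    [0,0,-1.41,150,147,60,40],
    [0,0,-1.41,150,147,60,40],
    [0,0,-1.41,150,147,60,40],
    [0,0,-1.41,150,147,60,40],
    [0,0,-1.41,150,147,60,40],
    [0,0,-1.41,150,147,60,40],
    [0,0,-1.41,150,147,80,40],
    [0,0,-1.41,150,147,110,40],
    [0,0,-1.41,150,147,110,40],
  ],
)

```text
t: 22.65
eef_pos: [0.4939, 0.2603, 0.119]
tool_rot: [-0.002, -0.446, 0.895, -0.0]
contact_force: [-0.0, -0.5, 0.9]
gripper_width: 0.465
grasp_force: 0.0
```

```bash
python3 - <<'E'
from plan import *
from v import *
print(np.round(bot.get_obs()["q"],2))
P=grab();r=np.radians
BF=BR+[(rect(-5,5,-22,22),52,255)]
x,s=fit(P["side"],BF,(.4955,.2602,r(142.8)),30,10);print(np.round(x[:2],4),round(np.degrees(x[2]),1),round(s,3))
cv2.imwrite("pics/a.png",cv2.resize(P["side"]["pixels"][230:380,170:340,::-1],None,fx=3.5,fy=3.5,interpolation=cv2.INTER_CUBIC))
plan([(495.5,260.2,15,232.8)])
E
```

```text
[ 0.2   0.69 -1.1   1.88  0.72  1.04  1.29]
[0.4946 0.2605] 144.0 0.883
now [495.  261.8 121.5] 233.0
  rz 0.003 sh [1.0, -1.3, 106.5]
  --
```

View pics/a.png

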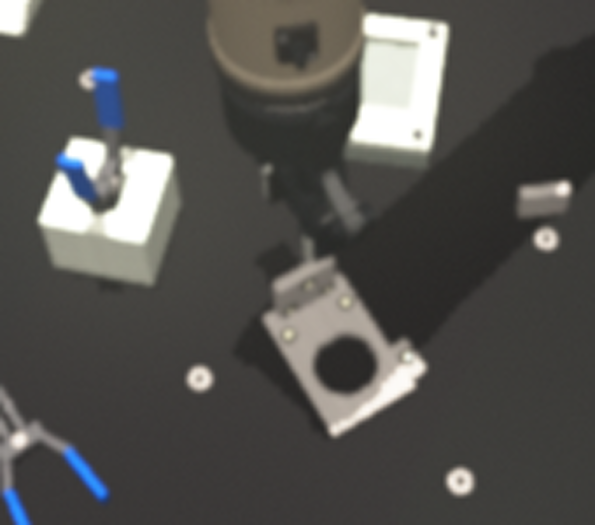

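Emit:
jog_arm(
  motion=[
    [0,0,0,0,0,50,40],
    [0,0,0,0,0,90,40],
    [0,0,0,0,0,105,40],
    [0,0,0,0,0,105,40],
    [0,0,0,0,0,105,5],
    [0,0,0,0,0,105,5],
    [0,0,0,0,0,105,5],
    [0,0,0,0,0,105,5],
    [0,0,0,0,0,105,5],
    [0,0,0,0,0,105,5],
  ],
  grip_force=80,
)

```text
t: 24.0
eef_pos: [0.4964, 0.2619, 0.0177]
tool_rot: [0.002, -0.446, 0.895, -0.0]
contact_force: [0.5, -1.4, 5.2]
gripper_width: 0.105
grasp_force: 78.5
```

Emit:
jog_arm(
  motion=[
    [0,0,0,0,0,-20,5],
    [0,0,0,0,0,-60,5],
    [0,0,0,0,0,-105,5],
    [0,0,0,0,0,-105,5],
  ],
)

```text
t: 24.5
eef_pos: [0.4965, 0.2633, 0.1254]
tool_rot: [0.004, -0.447, 0.895, 0.0]
contact_force: [1.1, -0.2, -3.3]
gripper_width: 0.105
grasp_force: 78.2
```

```bash
python3 - <<'E'
from plan import *
plan([(495,260,120,180)],[(487.9,76.9,120,103.3)],start=(np.array([495.5,260.2,120]),233.0))
print(.5434-.052*np.cos(np.radians(13.3)),.09-.052*np.sin(np.radians(13.3)))
E
```

```text
now [495.5 260.2 120. ] 233.0
  rz 0.925 sh [0.5, 0.3, -0.0]
  --
  rz 1.339 sh [7.1, -183.1, -0.0]
  --
0.4927946986155914 0.07803741366621857
```

```bash
python3 - <<'E'
from plan import *
plan([(480,150,120,180)],[(492.8,78.0,120,103.3)])
E
```

```text
now [496.5 263.3 125.4] 233.0
  rz 0.926 sh [100.5, -55.0, 5.4]
  --
  rz 1.339 sh [-12.8, -72.0, -0.0]
  --
```

Emit:
jog_arm(
  motion=[
    [0,0,0.2,50,-27,0,5],
    [0,0,0.93,100,-55,0,5],
    [0,0,0.93,100,-55,0,5],
    [0,0,0.93,100,-55,0,5],
    [0,0,0.93,100,-55,0,5],
    [0,0,0.93,100,-55,0,5],
    [0,0,0.93,100,-55,0,5],
  ],
)

```text
t: 25.38
eef_pos: [0.4783, 0.1483, 0.1207]
tool_rot: [-0.0, 0.0, 1.0, -0.0]
contact_force: [-0.1, 0.4, -2.7]
gripper_width: 0.105
grasp_force: 78.7
```

Emit:
jog_arm(
  motion=[
    [0,0,1.34,-13,-72,0,5],
    [0,0,1.34,-13,-72,0,5],
    [0,0,1.34,-13,-72,0,5],
    [0,0,1.34,-13,-72,0,5],
    [0,0,1.34,-13,-72,0,5],
    [0,0,1.34,-13,-72,0,5],
    [0,0,1.34,-13,-72,0,5],
    [0,0,1.34,-13,-72,0,5],
    [0,0,1.34,-13,-72,0,5],
    [0,0,1.34,-13,-72,0,5],
  ],
)

```text
t: 26.62
eef_pos: [0.4913, 0.0764, 0.1207]
tool_rot: [-0.0, 0.622, 0.783, -0.0]
contact_force: [0.8, 0.4, -3.2]
gripper_width: 0.101
grasp_force: 79.3
```

```bash
cat > held.py <<'E'
from plan import *
from v import *
P=grab();r=np.radians
p,a=cur();print(p,a,np.round(bot.get_obs()["q"],2),bot.get_obs()["contact_force"])
z=p[2]-15
H=[(np.array(q),zz+z,v) for q,zz,v in BR]
for n in P:
    x,s=fit(P[n],H,(p[0]/1e3,p[1]/1e3,r(a-90)),34,z+10,steps=(.005,.005,.06));
    d=x[:2]*1e3-p[:2];t=r(a-90);print(n,np.round(x[:2],4),round(np.degrees(x[2]),1),round(s,3),"off along bracket x,y",round(d@[np.cos(t),np.sin(t)],1),round(d@[-np.sin(t),np.cos(t)],1))
cv2.imwrite("pics/h.png",np.hstack([cv2.resize(P[n]["pixels"][b[1]:b[1]+100,b[0]:b[0]+100,::-1],(400,400),interpolation=cv2.INTER_CUBIC) for n,b in(("top",(195,170)),("side",(210,190)))]))
E
python3 held.py
```

```text
[491.37316154  76.34237625 120.72666045] 103.0595750702331 [ 0.25  0.4  -0.63  2.04  0.33  0.8  -0.36] [ 0.83107552 -0.5463229  -3.11941928]
side [0.4864 0.0817] 15.2 0.527 off along bracket x,y -3.6 6.3
top [0.5095 0.0565] 12.5 0.296 off along bracket x,y 13.2 -23.4
```

View pics/h.png

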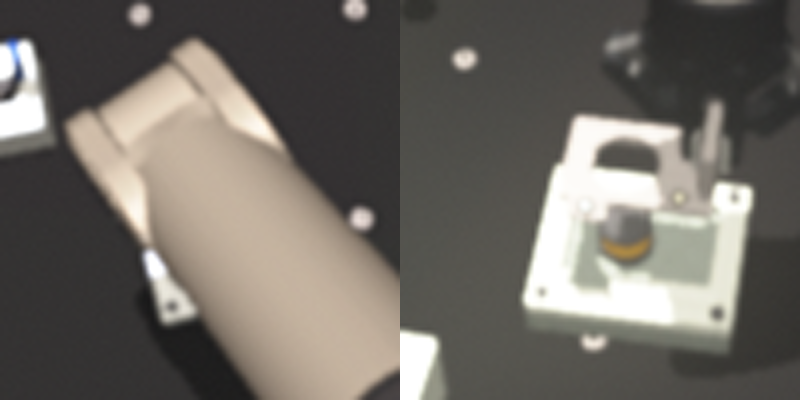

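```bash
cat > held2.py <<'E'
import sys
from plan import *
from v import *
P=grab(("side",))["side"];r=np.radians
p,a=cur();zu=p[2]-float(sys.argv[1]);t=r(a-90)
bg=cv2.imread("pics/side0.png",0).astype(np.float32);g=cv2.cvtColor(P["pixels"],cv2.COLOR_RGB2GRAY).astype(np.float32)
box=(180,160,160,130);sl=np.s_[160:290,180:340]
out=[(rect(-5,88,-30,30),10+zu,255),(rect(58,82,30,42),10+zu,255)];bot_=[(q,zu,255) for q,_,_ in out]
def comp(q,ret=False):
    top=mask(P,out+[(circ(21,52),10+zu,0)],q,box)/255;low=np.maximum(mask(P,bot_,q,box)/255-0,0)
    hole=mask(P,[(circ(21,52),10+zu,255)],q,box)/255
    side=np.clip(low-top-hole,0,1)
    return bg[sl]*(1-side)*(1-top)+150*side*(1-top)+225*top
q0=np.array([p[0]/1e3,p[1]/1e3,t])
W=(mask(P,[(rect(14,100,-45,55),5+zu,255)],q0,box)>128)
c,s=np.cos(t),np.sin(t)
def f(o,full=False):
    q=(q0[0]+(c*o[0]-s*o[1])/1e3,q0[1]+(s*o[0]+c*o[1])/1e3,t+o[2])
    m=comp(q);return -np.corrcoef(m[W],g[sl][W])[0,1]
for z0 in(0,):
    o=minimize(f,[0,0,0],method="Nelder-Mead",options=dict(initial_simplex=[[0,0,0],[5,0,0],[0,5,0],[0,0,.05]],xatol=.02,fatol=1e-5))
    print(np.round(p,1),round(a,1),"bracket offset x,y,yaw",np.round(o.x,3),o.fun)
E
python3 held2.py 17.7; python3 held2.py 15.5
python3 - <<'E'
from plan import *
plan([(493.3,76,75,103.3)])
E
```

```text
[491.4  76.3 120.7] 103.0 bracket offset x,y,yaw [-0.812  3.071  0.032] -0.8580870309136549
[491.4  76.3 120.7] 103.0 bracket offset x,y,yaw [-1.349  3.814  0.049] -0.8650060631204274
now [491.4  76.3 120.7] 103.0
  rz -0.005 sh [-0.8, 1.8, 45.7]
  --
```

Emit:
jog_arm(
  motion=[
    [0,0,-0.005,-1,2,30,5],
    [0,0,-0.005,-1,2,45,5],
    [0,0,-0.005,-1,2,45,5],
  ],
)

```text
t: 27.2
eef_pos: [0.4926, 0.0757, 0.0749]
tool_rot: [-0.001, 0.621, 0.784, -0.001]
contact_force: [-0.4, -0.4, -2.9]
gripper_width: 0.104
grasp_force: 79.0
```

Emit:
jog_arm(
  motion=[
    [0,0,0,0,0,8,5],
    [0,0,0,0,0,16,5],
    [0,0,0,0,0,22,5],
    [0,0,0,0,0,26,5],
    [0,0,0,0,0,26,5],
  ],
)

```text
t: 27.82
eef_pos: [0.4934, 0.0759, 0.0496]
tool_rot: [-0.0, 0.621, 0.784, -0.0]
contact_force: [-0.2, 0.4, -3.0]
gripper_width: 0.102
grasp_force: 79.4
```

```bash
python3 - <<'E'
from plan import *
from v import *
p,a=cur();o=bot.get_obs();print(p,a,o["contact_force"],o["torque"])
P=grab(("side",))["side"]
cv2.imwrite("pics/h2.png",cv2.resize(P["pixels"][200:290,220:320,::-1],(700,630),interpolation=cv2.INTER_CUBIC))
E
```

```text
[493.42311018  75.8555389   49.57540242] 103.26661437349621 [-0.21504964  0.35485062 -2.98713561] [-0.01839624  0.06098096 -0.01908374]
```

View pics/h2.png

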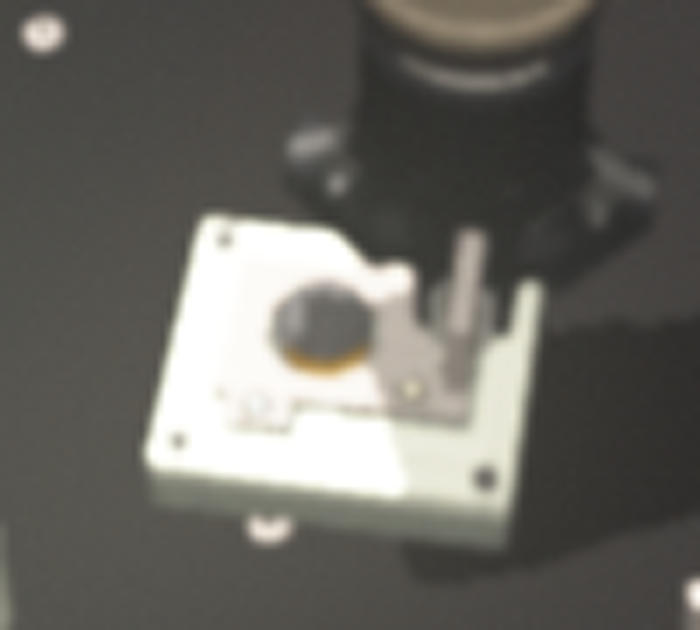

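Emit:
jog_arm(
  motion=[
    [0,0,0,0,0,3,5],
    [0,0,0,0,0,6,5],
    [0,0,0,0,0,8,5],
    [0,0,0,0,0,10,5],
    [0,0,0,0,0,10,5],
  ],
)

```text
t: 28.5
eef_pos: [0.4939, 0.0749, 0.0396]
tool_rot: [0.0, 0.621, 0.784, -0.0]
contact_force: [1.9, -5.6, -4.2]
gripper_width: 0.102
grasp_force: 79.3
```

Emit:
jog_arm(
  motion=[
    [0,0,0,0,0,1,5],
    [0,0,0,0,0,2,5],
    [0,0,0,0,0,2,5],
  ],
)

```text
t: 28.88
eef_pos: [0.4938, 0.0748, 0.0378]
tool_rot: [0.0, 0.621, 0.784, -0.0]
contact_force: [2.3, -5.0, -1.1]
gripper_width: 0.105
grasp_force: 79.6
```

Emit:
jog_arm(
  motion=[
    [0,0,0,1,0,1,5],
    [0,0,0,1,0,2,5],
    [0,0,0,1,0,2,5],
  ],
)

```text
t: 29.25
eef_pos: [0.4939, 0.0748, 0.0376]
tool_rot: [0.002, 0.621, 0.784, -0.001]
contact_force: [-5.8, -10.3, 23.8]
gripper_width: 0.106
grasp_force: 83.6
```

Emit:
jog_arm(
  motion=[
    [0,0,0,0,0,0,30],
    [0,0,0,0,0,0,30],
    [0,0,0,0,0,0,30],
    [0,0,0,0,0,0,30],
  ],
)

```text
t: 29.75
eef_pos: [0.4932, 0.0772, 0.0356]
tool_rot: [-0.0, 0.621, 0.784, 0.0]
contact_force: [-0.3, -0.0, 0.5]
gripper_width: 0.351
grasp_force: 0.0
```

Emit:
jog_arm(
  motion=[
    [0,0,0,0,0,-50,40],
    [0,0,0,0,0,-110,60],
    [0,0,0,0,0,-160,80],
    [0,0,0,0,0,-195,82],
    [0,0,0,0,0,-195,82],
  ],
)

```text
t: 30.38
eef_pos: [0.495, 0.0775, 0.2335]
tool_rot: [0.002, 0.621, 0.784, 0.002]
contact_force: [0.5, 0.1, -0.6]
gripper_width: 0.957
grasp_force: 0.0
```

```bash
cat > pl.py <<'E'
from plan import *
from v import *
P=grab()
def hull(p,x,y,a,W,S=4,box=None,z0=126,hl=26):
    x0,y0,w,h=box;m=np.zeros((h*S,w*S),np.float32);c,s=np.cos(a),np.sin(a)
    for sg in(1,-1):
        C=[]
        for zz,off in((hl,0),(-hl,0)):
            for dx in(-8,8):
                for yy in(W,W-8): C.append((dx,sg*yy,z0+zz))
        C=np.array(C)/1e3
        q=proj(p,np.c_[x+c*C[:,0]-s*C[:,1],y+s*C[:,0]+c*C[:,1],C[:,2]])
        cv2.fillConvexPoly(m,cv2.convexHull(((q+.5-[x0,y0])*S*16-8).round().astype(np.int32)),255,shift=4)
    return cv2.GaussianBlur(cv2.resize(m,(w,h),interpolation=cv2.INTER_AREA),(0,0),.8)
def run(ims,x0=(.637,.2585,.15),free=3):
    B={}
    for n,im in ims.items():
        im=im.astype(np.float32);b=np.clip(im[:,:,2]-im[:,:,0],0,None)
        c=proj(P[n],[[x0[0],x0[1],.126]])[0].astype(int);B[n]=(b[c[1]-18:c[1]+18,c[0]-18:c[0]+18],(c[0]-18,c[1]-18,36,36))
    for sel in (list(ims),)+tuple([n] for n in ims):
        f=lambda q:-sum(np.corrcoef(hull(P[n],q[0],q[1],q[2],33,box=B[n][1]).ravel(),B[n][0].ravel())[0,1] for n in sel)/len(sel)
        q0=np.array(x0);o=minimize(f,q0,method="Nelder-Mead",options=dict(initial_simplex=[q0,q0+[.005,0,0],q0+[0,.005,0],q0+[0,0,.1]],xatol=1e-4,fatol=1e-5))
        print(sel,np.round(o.x[:2],4),round(np.degrees(o.x[2]),1),round(-o.fun,3))
if __name__=="__main__":
    run({n:cv2.imread(f"pics/{n}0.png")[:,:,::-1] for n in P})
    run({n:P[n]["pixels"] for n in P})
    cv2.imwrite("pics/s3.png",cv2.resize(P["side"]["pixels"][190:330,160:330,::-1],None,fx=4,fy=4,interpolation=cv2.INTER_CUBIC))
    plan([(570,200,230,60)],[(637,258.5,230,9)])
E
python3 pl.py
```

```text
['side', 'top'] [0.6381 0.2599] 8.6 0.76
['side'] [0.6378 0.2587] 8.5 0.841
['top'] [0.6448 0.2634] 16.1 0.78
['side', 'top'] [0.6381 0.2599] 8.5 0.767
['side'] [0.638  0.2587] 8.4 0.847
['top'] [0.6434 0.2625] 14.0 0.784
now [493.1  76.7 230.5] 103.3
  rz 0.755 sh [102.4, 103.2, 0.5]
  --
  rz 0.89 sh [84.2, 28.8, -0.0]
  --
```

View pics/s3.png

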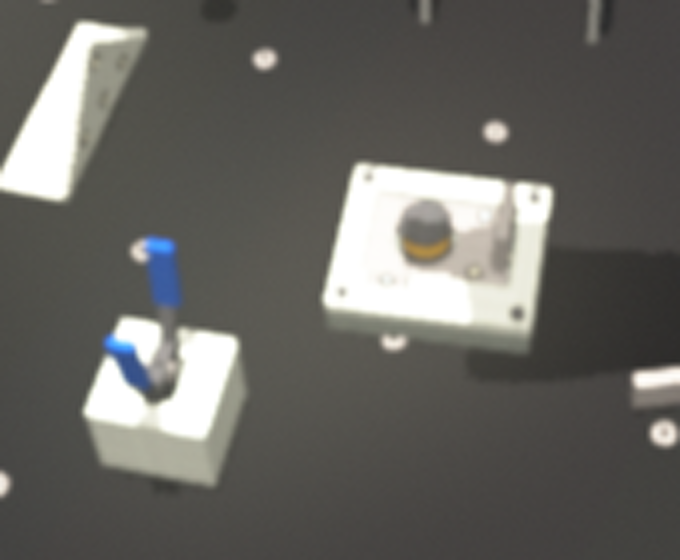

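```bash
python3 - <<'E'
from plan import *
plan([(638,259,225,8.6)],[(638,259,102,8.6)])
E
```

```text
now [493.1  76.7 230.5] 103.3
  rz 1.652 sh [144.2, 182.9, 5.5]
  --
  rz -0.0 sh [0.0, 0.0, 123.0]
  --
```

Emit:
jog_arm(
  motion=[
    [0,0,1.652,144,183,5,84],
    [0,0,1.652,144,183,5,84],
    [0,0,1.652,144,183,5,84],
    [0,0,1.652,144,183,5,84],
    [0,0,1.652,144,183,5,84],
    [0,0,1.652,144,183,5,84],
    [0,0,1.652,144,183,5,84],
    [0,0,1.652,144,183,5,84],
    [0,0,1.652,144,183,5,84],
    [0,0,1.652,144,183,5,84],
  ],
)

```text
t: 31.72
eef_pos: [0.6375, 0.2588, 0.2236]
tool_rot: [0.001, 0.997, 0.076, -0.001]
contact_force: [0.5, 0.4, -0.0]
gripper_width: 0.984
grasp_force: 0.0
```

Emit:
jog_arm(
  motion=[
    [0,0,0,0,0,0,84],
    [0,0,0,0,0,0,84],
  ],
)

```text
t: 31.98
eef_pos: [0.6383, 0.2589, 0.2253]
tool_rot: [0.0, 0.997, 0.076, -0.0]
contact_force: [0.4, 0.5, -0.5]
gripper_width: 0.985
grasp_force: 0.0
```

```bash
python3 - <<'E'
from plan import *
plan([(638,259,102,8.6)])
print(np.round(bot.get_obs()["q"],2))
from pl import *
run({"side":P["side"]["pixels"]})
E
```

```text
now [638.3 258.9 225.3] 8.7
  rz 0.002 sh [-0.3, -0.2, 123.3]
  --
[-0.25  0.53 -0.33  1.5   0.18  1.14 -2.03]
['side'] [0.6367 0.2597] 9.4 0.893
['side'] [0.6367 0.2597] 9.4 0.893
```

Emit:
jog_arm(
  motion=[
    [0,0,0,0,0,50,84],
    [0,0,0,0,0,90,84],
    [0,0,0,0,0,115,84],
    [0,0,0,0,0,123,84],
    [0,0,0,0,0,123,84],
  ],
  grip_force=60,
)

```text
t: 32.7
eef_pos: [0.6386, 0.2591, 0.1031]
tool_rot: [-0.0, 0.997, 0.075, 0.0]
contact_force: [-0.7, -0.5, 0.2]
gripper_width: 0.986
grasp_force: 0.0
```

Emit:
jog_arm(
  motion=[
    [0,0,0,0,0,0,75],
    [0,0,0,0,0,0,68],
    [0,0,0,0,0,0,65],
    [0,0,0,0,0,0,63],
    [0,0,0,0,0,0,63],
    [0,0,0,0,0,0,63],
    [0,0,0,0,0,0,63],
  ],
)

```text
t: 33.58
eef_pos: [0.6406, 0.2586, 0.1056]
tool_rot: [-0.0, 0.997, 0.075, 0.002]
contact_force: [0.7, -2.5, 8.3]
gripper_width: 0.741
grasp_force: 7.7
```

Emit:
jog_arm(
  motion=[
    [0,0,0,0,0,-2,62],
    [0,0,0,0,0,-15,62],
    [0,0,0,0,0,-35,62],
    [0,0,0,0,0,-60,62],
    [0,0,0,0,0,-90,62],
    [0,0,0,0,0,-105,62],
    [0,0,0,0,0,-105,62],
  ],
)

```text
t: 34.45
eef_pos: [0.639, 0.2595, 0.2095]
tool_rot: [-0.001, 0.997, 0.075, 0.001]
contact_force: [-0.1, -0.1, -1.3]
gripper_width: 0.727
grasp_force: 7.1
```

```bash
python3 - <<'E'
from plan import *
from v import *
P=grab();o=bot.get_obs();print(cur(),o["gripper_width"]*85.4,o["contact_force"],o["grasp_force"])
for n in P:
  for th in("pliers_grip","pliers_tips","pliers_pivot"): print(n,th,[(d["xy"],round(d["score"],2)) for d in bot.tip_of(th,P[n])[:3]])
cv2.imwrite("pics/s4.png",cv2.resize(P["side"]["pixels"][160:310,130:300,::-1],None,fx=4,fy=4,interpolation=cv2.INTER_CUBIC))
plan([(560,60,210,15)],[(462,-247,210,20)])
E
```

```text
(array([637.9018517 , 258.69490088, 206.95370659]), np.float64(8.614017706630884)) 61.92944716189271 [ 0.14079083  0.61508835 -2.27233894] 7.107940160203725
side pliers_grip [([189.8, 238.4], 0.95), ([183.4, 375.5], 0.89)]
side pliers_tips [([195.2, 273.9], 0.93), ([163.9, 338.1], 0.75), ([264.3, 255.4], 0.67)]
side pliers_pivot [([193.8, 258.9], 0.91), ([178.6, 357.8], 0.91), ([202.8, 296.0], 0.52)]
top pliers_grip [([145.2, 214.7], 0.57)]
top pliers_tips [([158.6, 193.7], 0.72)]
top pliers_pivot [([151.4, 206.1], 0.65)]
now [638.1 258.8 207. ] 8.6
  rz -0.111 sh [-107.0, 184.9, -3.0]
  --
  rz -0.087 sh [-174.1, 271.2, -0.0]
  --
```

View pics/s4.png

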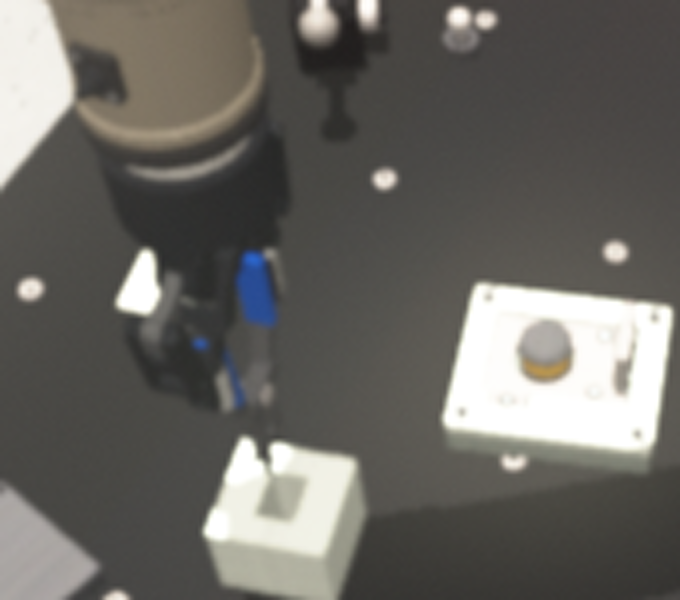

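```bash
python3 - <<'E'
from plan import *
from v import *
P=grab(("side",))
p=P["side"]
print(ray(p,(195.2,273.9),.1064),ray(p,(193.8,258.9),.1064+.065),ray(p,(189.8,238.4),.1064+.121))
x,s=fit(p,ring(1,1),(.441,-.2545,.35),13,9);print(x,s)
t=[r["xy"] for r in bot.tip_of("pliers_tips",p)[:1]];print(t,cur())
E
```

```text
[0.64204499 0.26044219] [0.63487064 0.26051796] [0.64115001 0.24924111]
[ 0.44064599 -0.25420601  0.33765451] 0.9465171084373734
[[166.5, 338.3]] (array([638.30698161, 258.91491663, 207.37762629]), np.float64(8.61063788335322))
```

Emit:
jog_arm(
  motion=[
    [0,0,-0.11,-107,185,-3,62],
    [0,0,-0.11,-107,185,-3,62],
    [0,0,-0.11,-107,185,-3,62],
    [0,0,-0.11,-107,185,-3,62],
    [0,0,-0.11,-107,185,-3,62],
    [0,0,-0.11,-107,185,-3,62],
  ],
)

```text
t: 35.7
eef_pos: [0.5607, 0.0612, 0.2111]
tool_rot: [-0.0, 0.991, 0.13, 0.0]
contact_force: [1.1, 0.1, -1.4]
gripper_width: 0.729
grasp_force: 7.1
```

Emit:
jog_arm(
  motion=[
    [0,0,-0.087,-174,271,0,62],
    [0,0,-0.087,-174,271,0,62],
    [0,0,-0.087,-174,271,0,62],
    [0,0,-0.087,-174,271,0,62],
    [0,0,-0.087,-174,271,0,62],
    [0,0,-0.087,-174,271,0,62],
    [0,0,-0.087,-174,271,20,62],
    [0,0,-0.087,-174,271,60,62],
    [0,0,-0.087,-174,271,80,62],
    [0,0,-0.087,-174,271,80,62],
  ],
)

```text
t: 36.95
eef_pos: [0.4622, -0.2443, 0.1294]
tool_rot: [-0.001, 0.985, 0.174, -0.001]
contact_force: [0.2, 0.3, -1.7]
gripper_width: 0.727
grasp_force: 7.0
```

```bash
python3 - <<'E'
from plan import *
from v import *
P=grab()
p,a=cur();print(p,a,np.round(bot.get_obs()["q"],2))
for n in P:
  r=bot.tip_of("pliers_tips",P[n])[:3];print(n,[(d["xy"],round(d["score"],2)) for d in r],[ray(P[n],d["xy"],(p[2]-100.6)/1e3) for d in r])
  x,s=fit(P[n],ring(1,1),(.441,-.2545,.35),13,9);print(x,s)
cv2.imwrite("pics/s5.png",cv2.resize(P["side"]["pixels"][120:220,280:400,::-1],None,fx=5,fy=5,interpolation=cv2.INTER_CUBIC))
E
```

```text
[ 463.35440566 -245.5763177   131.40907643] 20.018737265247875 [ 0.54  0.37 -0.21  2.    0.1   0.79 -0.95]
side [([266.9, 249.7], 0.68), ([167.6, 341.1], 0.66), ([330.2, 173.1], 0.41)] [array([0.53886309, 0.09263718]), array([0.64757391, 0.39560877]), array([ 0.46882061, -0.23547296])]
[ 0.44072074 -0.25336921  0.36904879] 0.8613298859661095
top [([158.1, 190.0], 0.57), ([355.1, 250.6], 0.51)] [array([0.66096196, 0.38074214]), array([ 0.44288394, -0.2458507 ])]
[ 0.44004764 -0.25558846  0.32318661] 0.5236529436188604
```

View pics/s5.png

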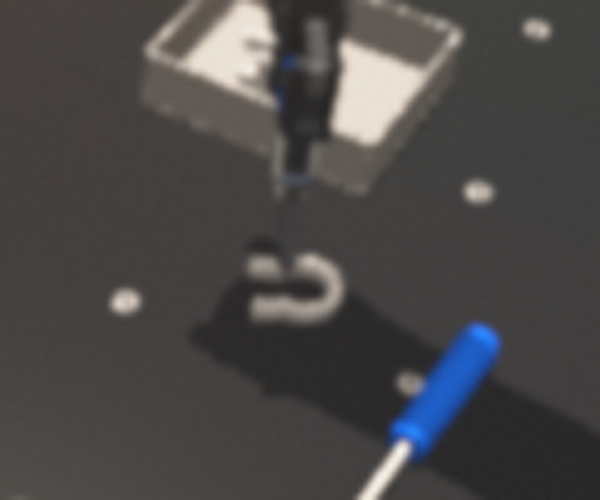

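```bash
python3 - <<'E'
from plan import *
plan([(463.6,-246.2,104.5,20.2)])
from v import *
P=grab(("side",))["side"];print(proj(P,[[.4634,-.2456,.031],[.4634,-.2456,.1]]))
E
```

```text
now [ 463.3 -246.3  132. ] 20.0
  rz -0.004 sh [0.3, -0.0, 27.5]
  --
[[332.89807423 171.33460544]
 [335.47738819 154.38074004]]
```

Emit:
jog_arm(
  motion=[
    [0,0,-0.004,0,0,15,62],
    [0,0,-0.004,0,0,20,62],
    [0,0,-0.004,0,0,20,62],
    [0,0,-0.004,0,0,20,62],
  ],
)

```text
t: 37.7
eef_pos: [0.4619, -0.2466, 0.1107]
tool_rot: [-0.0, 0.985, 0.175, -0.0]
contact_force: [-0.1, 0.5, -0.4]
gripper_width: 0.727
grasp_force: 7.1
```

```bash
python3 - <<'E'
from plan import *
from v import *
P=grab();p,a=cur();print(p,a)
out=[]
for n in P:
    z=(p[2]-100.6)/1e3;X=[[p[0]/1e3,p[1]/1e3,zz] for zz in(z,z+.065,z+.121)]
    q=proj(P[n],X);print(n,np.round(q,1))
    c=q[0].astype(int)-[24,24];im=P[n]["pixels"][c[1]:c[1]+48,c[0]:c[0]+48,::-1].astype(float)
    im=cv2.resize(np.clip(255*(im/255)**.5*1.1,0,255).astype(np.uint8),(400,400),interpolation=cv2.INTER_CUBIC);print("crop origin",c)
    out.append(im)
cv2.imwrite("pics/s6.png",np.hstack(out))
E
```

```text
[ 461.81564977 -246.65321699  110.78436705] 20.12215718434181
side [[332.8 176.1]
 [335.1 160.6]
 [337.4 146.1]]
crop origin [308 152]
top [[354.  245.7]
 [357.2 242.4]
 [360.1 239.3]]
crop origin [329 221]
```

View pics/s6.png

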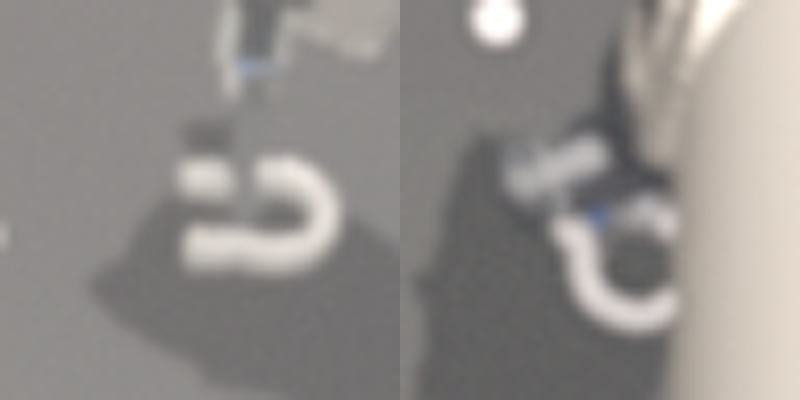

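```bash
cat >> v.py <<'E'
def tri(P,px):
    A=[]
    for n,u in px.items():
        T=np.asarray(P[n]["T"]);M=np.asarray(P[n]["camera_matrix"])@np.c_[T[:3,:3].T,-T[:3,:3].T@T[:3,3]]
        A+=[u[0]*M[2]-M[0],u[1]*M[2]-M[1]]
    X=np.linalg.svd(np.array(A))[2][-1];return X[:3]/X[3]
E
python3 - <<'E'
from plan import *
from v import *
P=grab();p,a=cur();px={}
print(p,a)
for n,(x0,y0) in(("side",(308,152)),("top",(329,221))):
    im=P[n]["pixels"][y0:y0+48,x0:x0+48].astype(float);b=np.clip(im[:,:,2]-im[:,:,0]-8,0,None)
    if n=="side": b[:4]=0;b[14:]=0
    else: b[:21]=0;b[31:]=0;b[:,30:]=0
    yy,xx=np.mgrid[y0:y0+48,x0:x0+48];px[n]=(float((b*xx).sum()/b.sum()),float((b*yy).sum()/b.sum()));print(n,px[n],b.max(),np.argwhere(b>10).tolist())
X=tri(P,px);d=X[:2]*1e3-p[:2];t=np.radians(a);print(X,"fwd",d@[np.cos(t),np.sin(t)],"left",d@[-np.sin(t),np.cos(t)],"above tip",X[2]*1e3-p[2]+100.6)
for n in P:print(proj(P[n],[X]))
# where it was in the stand at the start: blue spots near the pivot
for n in P:
    im=cv2.imread(f"pics/{n}0.png").astype(float);q=proj(P[n],[[.638,.259,.07]])[0].astype(int);b=im[:,:,0]-im[:,:,2];print(n,q,(b[q[1]-6:q[1]+7,q[0]-6:q[0]+7]).astype(int).tolist() if 0 else "")
E
```

```text
[ 461.84005654 -246.61468753  110.78585878] 20.122732170629885
side (337.3157894736842, 159.42105263157896) 13.0 [[7, 29], [8, 29]]
top (352.2795698924731, 246.38709677419354) 20.0 [[25, 23], [25, 24], [26, 23], [26, 24]]
[ 0.44912006 -0.22711855  0.09959703] fwd -5.236239727416959 left 22.68213576338459 above tip 89.41117095462934
[[338.42196471 159.82518393]]
[[352.20640828 245.41254563]]
side [199 282] 
top [193 192]
```

Emit:
jog_arm(
  motion=[
    [0,0.02,0,2,0,-1,62],
    [0,0.04,0,4,0,-2,62],
    [0,0.06,0,6,0,-3,62],
    [0,0.075,0,8,0,-3,62],
    [0,0.075,0,8,0,-3,62],
    [0,0.075,0,8,0,-3,62],
    [0,0.075,0,8,0,-3,62],
  ],
)

```text
t: 38.78
eef_pos: [0.4696, -0.2438, 0.1138]
tool_rot: [-0.007, 0.984, 0.175, 0.037]
contact_force: [0.3, -0.5, -1.8]
gripper_width: 0.729
grasp_force: 7.0
```

```bash
python3 - <<'E'
from plan import *
from v import *
P=grab();o=bot.get_obs();print(o["eef_pos"],o["tool_rot"],o["gripper_width"]*85.4)
out=[]
for n,(x0,y0) in(("side",(308,142)),("top",(329,221))):
    im=P[n]["pixels"][y0:y0+48,x0:x0+48,::-1].astype(float)
    out.append(cv2.resize(np.clip(255*(im/255)**.5*1.1,0,255).astype(np.uint8),(400,400),interpolation=cv2.INTER_CUBIC))
cv2.imwrite("pics/s7.png",np.hstack(out))
for z in(9,0):print(z,proj(P["side"],[[.4411+.001*x*.9385,-.2545+.001*x*.3453,z/1e3] for x in(24,0)]))
E
```

```text
[ 0.46952138 -0.24376126  0.11377388] [-0.00656131  0.98390224  0.17473795  0.0368779 ] 62.11620030388917
9 [[332.10778511 176.29562539]
 [339.93227575 176.48135278]]
0 [[331.79557511 178.34902945]
 [339.57840362 178.53377949]]
```

View pics/s7.png

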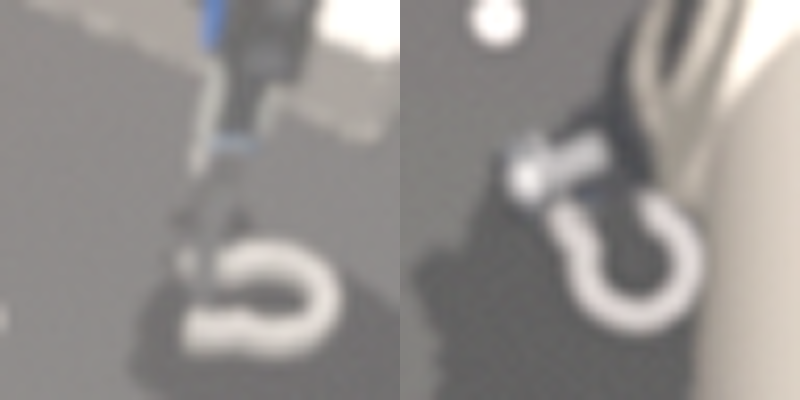

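Emit:
jog_arm(
  motion=[
    [0,0,0,-0.2,0,3,62],
    [0,0,0,-0.4,0,6,62],
    [0,0,0,-0.6,0,8,62],
    [0,0,0,-0.8,0,10,62],
    [0,0,0,-0.8,0,10,62],
    [0,0,0,-0.8,0,10,62],
  ],
)

```text
t: 39.62
eef_pos: [0.4727, -0.2455, 0.1063]
tool_rot: [-0.004, 0.984, 0.174, 0.04]
contact_force: [1.3, -1.1, 13.0]
gripper_width: 0.725
grasp_force: 9.5
```

Emit:
jog_arm(
  motion=[
    [0,0,0,0,0,0,58],
    [0,0,0,0,0,0,55],
    [0,0,0,0,0,0,52],
    [0,0,0,0,0,0,52],
    [0,0,0,0,0,0,52],
  ],
)

```text
t: 40.25
eef_pos: [0.4739, -0.246, 0.1076]
tool_rot: [-0.004, 0.984, 0.174, 0.041]
contact_force: [-0.8, -2.3, 20.6]
gripper_width: 0.615
grasp_force: 22.5
```

Emit:
jog_arm(
  motion=[
    [0,0,0,0,0,-1,52],
    [0,0,0,0,0,-2,52],
    [0,0,0,0,0,-3,52],
    [0,0,0,0,0,-3,52],
    [0,0,0,0,0,-3,52],
  ],
)

```text
t: 40.88
eef_pos: [0.4715, -0.246, 0.1087]
tool_rot: [-0.004, 0.984, 0.174, 0.039]
contact_force: [0.4, -3.1, 8.4]
gripper_width: 0.615
grasp_force: 17.6
```

```bash
python3 - <<'E'
from plan import *
from v import *
P=grab();o=bot.get_obs();print(o["eef_pos"],o["contact_force"],o["gripper_width"]*85.4,o["grasp_force"])
out=[]
for n,(x0,y0) in(("side",(308,142)),("top",(329,221))):
    im=P[n]["pixels"][y0:y0+48,x0:x0+48,::-1].astype(float)
    out.append(cv2.resize(np.clip(255*(im/255)**.5*1.1,0,255).astype(np.uint8),(400,400),interpolation=cv2.INTER_CUBIC))
    x,s=fit(P[n],ring(1,1),(.441,-.2545,.35),13,9);print(x,s)
cv2.imwrite("pics/s8.png",np.hstack(out))
E
```

```text
[ 0.47153434 -0.24601611  0.10866938] [ 0.73880649 -2.16231865  8.17181638] 52.14712853385915 17.580140233039856
[ 0.44045487 -0.2540766   0.26353823] 0.8980258520915126
[ 0.44072971 -0.25630982  0.29800514] 0.6907126485352908
```

View pics/s8.png

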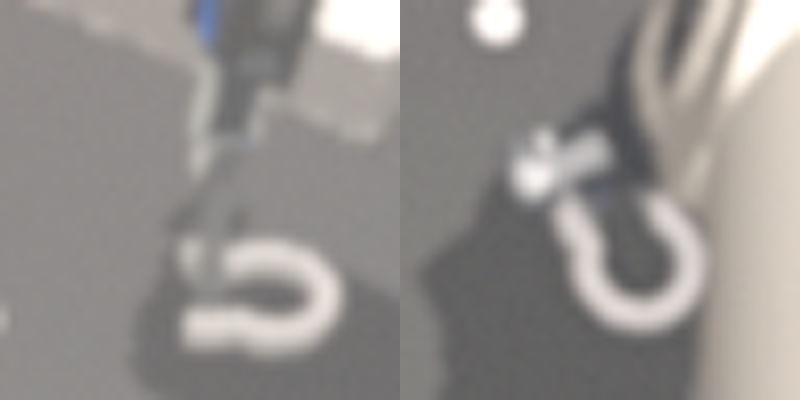

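Emit:
jog_arm(
  motion=[
    [0,0,0,0,0,-1,52],
    [0,0,0,0,0,-2,52],
    [0,0,0,0,0,-3,52],
    [0,0,0,0,0,-3,52],
    [0,0,0,0,0,-3,52],
  ],
)

```text
t: 41.6
eef_pos: [0.4687, -0.2436, 0.1094]
tool_rot: [-0.007, 0.984, 0.175, 0.037]
contact_force: [0.6, 0.6, -1.1]
gripper_width: 0.609
grasp_force: 15.5
```

Emit:
jog_arm(
  motion=[
    [0,0,0,0,0,0,49],
    [0,0,0,0,0,0,46],
    [0,0,0,0,0,0,44],
    [0,0,0,0,0,0,44],
    [0,0,0,0,0,0,44],
  ],
)

```text
t: 42.22
eef_pos: [0.471, -0.2453, 0.1115]
tool_rot: [-0.005, 0.984, 0.175, 0.039]
contact_force: [0.7, -1.8, 8.9]
gripper_width: 0.52
grasp_force: 19.3
```

Emit:
jog_arm(
  motion=[
    [0,0,0,0,0,-1,44],
    [0,0,0,0,0,-2,44],
    [0,0,0,0,0,-3,44],
    [0,0,0,0,0,-3,44],
    [0,0,0,0,0,-3,44],
  ],
)

```text
t: 42.85
eef_pos: [0.4683, -0.2435, 0.1123]
tool_rot: [-0.007, 0.984, 0.175, 0.036]
contact_force: [-0.3, -0.3, -1.9]
gripper_width: 0.518
grasp_force: 18.3
```

Emit:
jog_arm(
  motion=[
    [0,0,0,0,0,0,42],
    [0,0,0,0,0,0,40],
    [0,0,0,0,0,0,38],
    [0,0,0,0,0,0,38],
    [0,0,0,0,0,0,38],
  ],
)

```text
t: 43.48
eef_pos: [0.4689, -0.2442, 0.1129]
tool_rot: [-0.006, 0.984, 0.175, 0.037]
contact_force: [0.1, -1.4, 1.2]
gripper_width: 0.449
grasp_force: 20.4
```

```bash
cat >> v.py <<'E'
def rot(P,h,a):
    P=np.asarray(P,float)-h;c,s=np.cos(a),np.sin(a);return np.c_[c*P[:,0]-s*P[:,1],s*P[:,0]+c*P[:,1]]+h
def ringo(o,z=9):
    g=.62;A=circ(23.5,a=g,b=2.75);B=circ(16.5,a=2.6,b=g);up=np.r_[A,B];lug=np.array([(12,14.6),(28,14.6),(28,22),(12,22)])
    out=[(np.r_[circ(23.5,a=2.6,b=2*np.pi-2.6),circ(16.5,a=2*np.pi-2.6,b=2.6)],z,255)]
    for s in(1,-1):
        for q in(up,lug): out.append((rot(q*[1,s],(-18,8.5*s),s*o),z,255))
    return out
def fito(ps,q0,z=9,r=16):
    """fit ring pose and opening (both arms alike) in several pictures"""
    D=[]
    for p in ps:
        c=proj(p,[[q0[0],q0[1],z/1e3]])[0].astype(int);g=cv2.cvtColor(p["pixels"],cv2.COLOR_RGB2GRAY).astype(float);D.append((p,(c[0]-r,c[1]-r,2*r,2*r),g[c[1]-r:c[1]+r,c[0]-r:c[0]+r]))
    f=lambda q:-np.mean([np.corrcoef(mask(p,ringo(q[3],z),q[:3],b).ravel(),im.ravel())[0,1] for p,b,im in D])
    best=None
    for o0 in(0,.25):
        x0=np.array([*q0,o0]);o=minimize(f,x0,method="Nelder-Mead",options=dict(initial_simplex=np.vstack([x0]+[x0+np.eye(4)[i]*d for i,d in enumerate((.004,.004,.12,.1))]),xatol=1e-4,fatol=1e-5))
        if best is None or o.fun<best.fun:best=o
    return best.x,-best.fun
E
python3 - <<'E'
from v import *
P=grab();o=bot.get_obs();print(o["eef_pos"],o["contact_force"],o["gripper_width"]*85.4,o["grasp_force"])
for s in(["side"],["top"],["side","top"]):print(s,fito([P[n] for n in s],(.441,-.2545,.3)))
E
```

```text
[ 0.46886998 -0.24419066  0.11285892] [ 0.23407158 -0.65643243  0.6073971 ] 38.55571730667161 20.478620496578515
['side'] (array([ 0.43973073, -0.24892936,  0.4328531 ,  0.01168127]), np.float64(0.8689122070492526))
['top'] (array([ 0.43937493, -0.25099048,  0.40362579,  0.01259714]), np.float64(0.5609780752318132))
['side', 'top'] (array([ 0.43943249, -0.25026156,  0.39523467,  0.00659171]), np.float64(0.7048234724991076))
```

```bash
python3 - <<'E'
from v import *
P=grab()
def fx(ps,q0,o,z=9,r=16):
    D=[]
    for p in ps:
        c=proj(p,[[q0[0],q0[1],z/1e3]])[0].astype(int);g=cv2.cvtColor(p["pixels"],cv2.COLOR_RGB2GRAY).astype(float);D.append((p,(c[0]-r,c[1]-r,2*r,2*r),g[c[1]-r:c[1]+r,c[0]-r:c[0]+r]))
    f=lambda q:-np.mean([np.corrcoef(mask(p,ringo(o,z),q[:3],b).ravel(),im.ravel())[0,1] for p,b,im in D])
    x0=np.array(q0);o=minimize(f,x0,method="Nelder-Mead",options=dict(initial_simplex=np.vstack([x0]+[x0+np.eye(3)[i]*d for i,d in enumerate((.004,.004,.12))])))
    return np.round(o.x,4),round(-o.fun,3)
for o in(0,.1,.2,.3):print(o,fx([P["side"]],(.441,-.252,.38),o))
p=P["side"];g=cv2.cvtColor(p["pixels"],cv2.COLOR_RGB2GRAY)
np.set_printoptions(linewidth=250);print(g[164:188,322:352])
E
```

```text
0 (array([ 0.4396, -0.2494,  0.4566]), np.float64(0.869))
0.1 (array([ 0.44  , -0.249 ,  0.3838]), np.float64(0.836))
0.2 (array([ 0.4395, -0.2482,  0.1279]), np.float64(0.787))
0.3 (array([ 0.4398, -0.2476,  0.0039]), np.float64(0.714))
[[ 65  65  65  65  65  65  65  65  67  71  73  71  68  67  67  67  67  66  65  66  66  65  65  66  64  66  65  65  65  65]
 [ 65  65  64  66  65  66  65  65  64  63  61  66  69  70  70  68  66  65  65  65  66  66  65  64  65  66  65  65  65  64]
 [ 64  66  65  66  65  66  64  64  59  56  57  63  68  69  70  67  65  66  65  65  66  65  64  67  66  66  65  65  66  65]
 [ 65  65  65  65  64  66  64  58  53  52  56  62  66  67  63  59  62  64  65  65  65  66  65  65  65  65  66  65  64  65]
 [ 65  65  65  65  65  65  63  56  50  53  57  64  68  66  58  52  57  63  64  65  65  65  64  65  65  65  65  65  66  66]
 [ 65  65  65  64  66  65  62  53  47  51  55  64  70  67  57  49  57  63  65  65  66  65  66  65  65  65  66  65  65  65]
 [ 66  65  65  66  65  64  59  50  46  48  54  64  70  66  54  49  54  61  64  65  64  63  64  65  66  65  65  65  64  65]
 
[... 1390 characters left out ...]
121 135 130 139 151 151 151 154 151 149 153 159 159 157 147 124  85  55  44  41  43]
 [ 65  64  56  48  44  43  43  51  82 119 133 132 135 139 132 129 136 142 146 150 149 142 133 113  87  60  46  42  42  42]
 [ 64  62  56  47  44  43  43  51  74  99 109 111 108 106  99  97 105 115 121 121 119 109  96  79  59  46  43  41  42  42]
 [ 65  59  50  45  42  42  43  46  58  71  77  78  77  72  65  65  73  83  87  88  85  75  64  53  46  42  43  43  42  42]
 [ 63  55  47  43  43  43  42  43  47  49  52  51  51  49  46  46  49  53  55  55  52  49  46  43  42  43  42  41  42  42]
 [ 64  59  49  45  44  43  42  43  43  43  43  43  43  44  43  43  43  43  43  42  44  43  43  43  43  42  42  42  42  42]]
```

```bash
python3 - <<'E'
from v import *
P=grab();np.set_printoptions(linewidth=250)
for n in P:
  for th in("pliers_tips","pliers_pivot","pliers_grip","ring_notch_l","ring_notch_r","ring_center"): print(n,th,[(d["xy"],round(d["score"],2)) for d in bot.tip_of(th,P[n])[:3]])
g=cv2.cvtColor(P["side"]["pixels"],cv2.COLOR_RGB2GRAY);print(g[140:166,322:352])
g=cv2.cvtColor(P["top"]["pixels"],cv2.COLOR_RGB2GRAY);print(g[232:264,338:366])
o=bot.get_obs()
import cv2
R=o["eef_pos"];print(R)
for n in P:
  for z in(0,.01,.02): print(n,z,np.round(proj(P[n],[[.4636-.345*y,-.2462+.938*y,z] for y in(-.02,0,.02)]),1).tolist())
E
```

```text
side pliers_tips [([163.8, 339.2], 0.73), ([331.2, 183.3], 0.55)]
side pliers_pivot [([177.7, 355.1], 0.53), ([333.3, 162.8], 0.42)]
side pliers_grip [([183.6, 371.2], 0.84), ([265.2, 248.7], 0.53), ([335.3, 143.1], 0.49)]
side ring_notch_l [([330.3, 177.3], 0.59), ([333.6, 181.9], 0.57)]
side ring_notch_r [([330.3, 177.3], 0.59), ([333.6, 181.9], 0.57)]
side ring_center [([339.8, 177.0], 0.64), ([332.2, 179.5], 0.15)]
top pliers_tips [([160.3, 191.6], 0.44), ([349.7, 250.5], 0.37)]
top pliers_pivot [([152.5, 203.9], 0.75), ([357.9, 241.4], 0.56)]
top pliers_grip [([143.7, 214.6], 0.43)]
top ring_notch_l [([343.9, 249.3], 0.62), ([411.3, 236.0], 0.57), ([355.5, 244.5], 0.37)]
top ring_notch_r [([343.9, 249.3], 0.62), ([411.3, 236.0], 0.57), ([355.5, 244.5], 0.37)]
top ring_center [([356.9, 250.3], 0.49)]
[[ 91  91  91  92  90  92  94 101 108  92  61  45  43  43  43  43  46  52  65  93 115 123 114  89  75 121 191 222 226 226]
 [ 92  90  91  92  90  91  93  92  89  72  52  43  42  44  41  41  40  42  51  66  77  80  72  59  77 141 200 223 227 226]
 [ 91  92  91  91  91  91  92  93  90 
[... 6278 characters left out ...]
1  32  32  31  30  31  29  29  34  42  49  55  57  51  45  37  31  30  30  34  45  64]
 [ 31  32  33  32  31  31  31  32  32  32  33  32  31  30  30  30  31  31  32  31  30  30  29  30  31  33  45  63]
 [ 31  31  32  32  33  32  32  32  32  32  32  30  32  32  31  32  30  30  30  31  30  30  32  31  30  33  45  64]]
[ 0.4687949  -0.24413976  0.11278111]
side 0 [[331.4, 173.8], [331.8, 178.4], [332.2, 183.0]]
side 0.01 [[331.8, 171.5], [332.1, 176.1], [332.5, 180.8]]
side 0.02 [[332.1, 169.2], [332.5, 173.8], [332.9, 178.5]]
top 0 [[359.0, 243.3], [353.3, 245.6], [347.7, 247.9]]
top 0.01 [[359.5, 242.8], [353.8, 245.1], [348.1, 247.4]]
top 0.02 [[360.0, 242.3], [354.3, 244.6], [348.5, 247.0]]
```

Emit:
jog_arm(
  motion=[
    [0,0,0,0,0,-5,46],
    [0,0,0,0,0,-20,50],
    [0,0,0,1,0,-45,50],
    [0,0,0,1,0,-70,50],
    [0,0,0,1,0,-95,50],
    [0,0,0,1,0,-120,50],
    [0,0,0,1,0,-140,50],
    [0,0,0,1,0,-150,50],
    [0,0,0,1,0,-155,50],
    [0,0,0,1,0,-155,50],
  ],
)

```text
t: 45.62
eef_pos: [0.4586, -0.2476, 0.2672]
tool_rot: [-0.007, 0.984, 0.175, 0.037]
contact_force: [0.1, -0.7, -1.1]
gripper_width: 0.586
grasp_force: 16.2
```

```bash
python3 - <<'E'
from v import *
np.set_printoptions(linewidth=260)
p=grab(("side",))["side"];o=bot.get_obs();R=np.array(o["eef_pos"]);print(R,o["tool_rot"],o["gripper_width"]*85.4,o["grasp_force"])
g=cv2.cvtColor(p["pixels"],cv2.COLOR_RGB2GRAY);b=cv2.imread("pics/side0.png",0)
print(g[118:162,322:352])
for dz in(-.1,-.035,0):print(dz,np.round(proj(p,[[R[0]-.345*y,R[1]+.938*y,R[2]+dz] for y in(-.014,0,.014)]),1).tolist())
x=fit(p,ring(1,1),(.441,-.2545,.35),13,9);print(x)
E
```

```text
[ 0.45845352 -0.24757508  0.26683412] [-0.0068735   0.98393409  0.17462704  0.03649457] 50.032985002147015 16.223776439437643
[[102  92  88 ...  99 110 116]
 [ 92  88  88 ...  92 100 114]
 [ 89  87  89 ...  90  94  99]
 ...
 [ 67  65  66 ...  69  70  73]
 [ 66  66  67 ...  66  66  65]
 [ 65  65  65 ...  66  66  66]]
-0.1 [[339.7, 133.3], [340.1, 136.5], [340.5, 139.8]]
-0.035 [[342.7, 114.3], [343.1, 117.5], [343.5, 120.8]]
0 [[344.4, 103.4], [344.8, 106.6], [345.2, 109.9]]
(array([ 0.44054256, -0.24956751,  0.45117108]), np.float64(0.8944090008335039))
```

```bash
python3 - <<'E'
from v import *
import sys
np.set_printoptions(linewidth=260,threshold=sys.maxsize)
P=grab();p=P["side"]
g=cv2.cvtColor(p["pixels"],cv2.COLOR_RGB2GRAY)
print(g[104:150,328:354])
for n in P: print(n,fit(P[n],ring(1,1),(.441,-.250,.45),13,9))
E
```

```text
[[ 83  84  86  86  86  87  86  86  87  86  89  90  92  90  85  89 109 111  82  53  47  47  46  51  61  60]
 [ 83  85  87  86  86  86  86  86  86  86  87  87  84  83  83  96 113 105  74  53  48  49  49  59  77  75]
 [ 84  85  87  85  85  85  86  88  87  87  86  84  81  81  84 100 115  98  67  50  49  49  51  67  85  80]
 [ 87  86  85  86  86  85  87  87  87  85  84  82  84  81  85 104 114  92  59  48  47  47  57  76  87  78]
 [116 113  99  89  87  87  87  85  83  83  82  85  84  81  88 109 112  85  55  47  48  48  61  88  90  76]
 [170 163 126 101  94  89  87  84  82  83  85  86  85  82  91 111 104  75  52  48  47  49  66  92  89  74]
 [179 164 130 116 112 104 100  94  87  85  85  86  84  81  93 112  96  66  50  49  48  52  71  88  82  73]
 [139 119 108 114 115 124 134 122 102  98  91  85  82  79  97 113  94  62  50  50  47  56  80  87  77  70]
 [105  94  96  99 103 121 136 128 120 121 111 101  91  79  96 113  98  74  65  61  62  69  91  90  76  69]
 [ 92  93  94  94  96 102 107 108 114 124 126 129 115  99 102 111 106  93  90  91  91  90  96  87  73  70]
 [ 91  92  93  94  94  94  95 
[... 3293 characters left out ...]
 91  92  92  92  91  92  92  92  91  91  92  94 100 115 134 157 169 181 206 218 222 223 223 223 224]
 [ 91  91  91  93  92  91  92  92  91  92  91  92  92  93  92  96 104 112 133 167 184 199 209 211 220 224]
 [ 91  91  92  92  92  92  92  91  91  92  92  92  92  91  92  91  92  92 100 113 127 148 167 183 208 217]
 [ 87  89  91  93  95  93  92  91  91  92  92  92  92  92  91  92  91  91  92  93  95 104 115 139 169 180]
 [ 77  80  87  95 100  96  92  91  90  91  92  91  92  91  91  92  91  92  92  90  91  91  94 101 112 118]]
side (array([ 0.44091168, -0.24922023,  0.40920115]), np.float64(0.8915189718437219))
top (array([ 0.44129019, -0.25105626,  0.43784906]), np.float64(0.9162244674942384))
```

Emit:
jog_arm(
  motion=[
    [0,0,-0.1,0,0,0,50],
    [0,0,-0.25,0,0,0,50],
    [0,0,-0.42,0,0,0,50],
    [0,0,-0.59,0,0,0,50],
    [0,0,-0.76,0,0,0,50],
    [0,0,-0.93,0,0,0,50],
    [0,0,-1.1,0,0,0,50],
    [0,0,-1.27,0,0,0,50],
    [0,0,-1.42,0,0,0,50],
    [0,0,-1.5,0,0,0,50],
  ],
)

```text
t: 47.02
eef_pos: [0.4585, -0.2476, 0.2667]
tool_rot: [0.02, 0.6, 0.799, 0.031]
contact_force: [-0.6, 0.4, -1.7]
gripper_width: 0.586
grasp_force: 16.2
```

Emit:
jog_arm(
  motion=[
    [0,0,0,0,0,0,50],
    [0,0,0,0,0,0,50],
  ],
)

```text
t: 47.28
eef_pos: [0.4587, -0.2477, 0.2671]
tool_rot: [0.02, 0.602, 0.798, 0.031]
contact_force: [-0.2, 0.3, -1.4]
gripper_width: 0.588
grasp_force: 16.2
```

```bash
python3 - <<'E'
from v import *
import sys
np.set_printoptions(linewidth=260,threshold=sys.maxsize)
P=grab();p=P["side"];o=bot.get_obs();print(repr(o["eef_pos"]),repr(o["tool_rot"]),o["gripper_width"]*85.4,o["grasp_force"])
g=cv2.cvtColor(p["pixels"],cv2.COLOR_RGB2GRAY)
print(g[112:150,326:358])
E
```

```text
array([ 0.4587394 , -0.2477294 ,  0.26723172]) array([0.02020579, 0.60129125, 0.79815505, 0.03144961]) 49.82370593542391 16.231563821202144
[[149 131 105  94  95  99 103 121 132 108  77  69  76  83  82  74  71  71  72  72  71  70  67  65  64  64  64  67  68  68  68  68]
 [128 105  93  92  94  95  95 101 104  88  72  69  79  86  87  84  85  82  80  79  79  73  68  66  64  64  65  68  68  68  68  67]
 [102  92  91  92  93  94  93  93  88  78  72  72  80  88  91  92  93  92  90  89  86  79  69  64  64  65  67  68  66  68  68  67]
 [ 91  90  91  93  93  94  93  91  83  74  69  71  74  82  88  93  93  90  91  91  89  80  69  65  65  66  68  67  67  68  67  68]
 [ 89  89  92  94  94  94  94  91  79  70  66  66  67  74  84  96  97  92  86  82  81  76  71  71  73  71  69  69  68  68  68  68]
 [ 89  89  92  93  93  94  93  90  79  69  65  65  65  74  94 107 111 106  89  73  70  70  71  80  93  90  88  82  73  69  68  67]
 [ 88  90  94  96  95  94  93  92  81  73  69  64  65  76 101 114 119 115  93  71  66  65  69  83 102 114 126 117 104  97  84  72]
 [ 99 113 121 121 111 100  96  93  89  82  
[... 3318 characters left out ...]
219 225 227 226 226 226 226 226 225 218 199]
 [ 92  92  91  92  92  91  92  92  93  92  92  92  92  93  94 100 115 136 160 172 182 206 219 222 224 224 225 225 225 225 209 167]
 [ 94  93  91  93  92  92  93  92  93  92  92  92  92  92  92  92  94  96 105 114 133 168 186 199 210 213 220 224 222 221 191 136]
 [ 93  91  91  91  92  92  92  92  92  92  91  92  93  93  92  93  92  92  93  94 101 114 128 150 168 184 209 218 214 200 156 108]
 [ 80  84  87  90  91  93  94  94  92  92  91  92  92  92  93  92  92  92  91  92  92  93  97 105 116 141 169 181 177 151 113  91]
 [ 70  74  78  81  88  96 100  97  93  91  92  92  92  92  92  92  92  93  92  92  91  92  92  93  94 102 113 119 117 104  90  87]]
```

```bash
python3 - <<'E'
from v import *
from scipy.spatial.transform import Rotation as R
from scipy.optimize import least_squares
p=grab(("side",))["side"]
def M(q): return R.from_quat([q[1],q[2],q[3],q[0]]).as_matrix()
A=(np.array([0.45845352,-0.24757508,0.26683412]),M([-0.0068735,0.98393409,0.17462704,0.03649457]))
B=(np.array([0.4587394,-0.2477294,0.26723172]),M([0.02020579,0.60129125,0.79815505,0.03144961]))
pj=lambda V,t:proj(p,[V[0]+V[1]@(np.array(t)/1e3)])[0]
f=lambda u:np.r_[pj(A,(u[0],-u[3]+u[1],u[2]))-(343.1,141.5),pj(B,(u[0],-u[3]+u[1],u[2]))-(342.6,135),pj(B,(u[0],u[3]+u[1],u[2]))-(332.2,134)]
r=least_squares(f,[-10,0,100,14.2]);print("tips mid x,y,z half",np.round(r.x,1),np.round(r.fun,2))
print(B[1])
E
```

```text
tips mid x,y,z half [-14.8  -0.8 105.2  14.4] [-0.33  0.35 -0.2  -0.08  0.05 -0.4 ]
[[-0.27608112  0.95857636  0.07007546]
 [ 0.96111822  0.27491951  0.0259042 ]
 [ 0.00556604  0.07450246 -0.9972053 ]]
```

```bash
cat > plan2.py <<'E'
import numpy as np
from station import bot
from scipy.spatial.transform import Rotation as Ro
def st():
    o=bot.get_obs();w,x,y,z=o["tool_rot"];return np.array(o["eef_pos"])*1e3,Ro.from_quat([x,y,z,w])
def go(calls,start=None):
    """calls: list of lists of (target mm xyz, Rotation target)"""
    p,R=start or st();print("now",np.round(p,1),"psi",round(psi(R),2))
    for ws in calls:
        for t,Rt in ws:
            print("  rv",np.round((R.inv()*Rt).as_rotvec(),3).tolist(),"sh",np.round(R.inv().apply(np.array(t)-p),1).tolist())
        p,R=np.array(ws[-1][0],float),ws[-1][1];print("  --")
def psi(R): x=R.as_matrix()[:,0];return np.degrees(np.arctan2(x[1],x[0]))
def spin(R,deg): return R*Ro.from_rotvec([0,0,np.radians(psi(R)-deg)])
E
python3 - <<'E'
from plan2 import *
p,R=st();R1=spin(R,24.6);print(psi(R1))
go([[((458.7,-247.7,267),R1)],[((469.2,-237.5,140),R1),((469.2,-237.5,112),R1)]])
E
```

```text
24.600420003204686
now [ 458.8 -247.7  267.3] psi 106.04
  rv [-0.0, -0.0, 1.421] sh [0.0, -0.1, 0.3]
  --
  rv [0.0, 0.0, 0.0] sh [4.3, -5.6, 127.6]
  rv [0.0, 0.0, 0.0] sh [2.2, -5.8, 155.6]
  --
```

Emit:
jog_arm(
  motion=[
    [0,0,0.1,0,0,0,50],
    [0,0,0.25,0,0,0,50],
    [0,0,0.42,0,0,0,50],
    [0,0,0.59,0,0,0,50],
    [0,0,0.76,0,0,0,50],
    [0,0,0.93,0,0,0,50],
    [0,0,1.1,0,0,0,50],
    [0,0,1.25,0,0,0,50],
    [0,0,1.38,0,0,0,50],
    [0,0,1.42,0,0,0,50],
  ],
)

```text
t: 48.68
eef_pos: [0.4589, -0.2476, 0.2674]
tool_rot: [-0.005, 0.976, 0.213, 0.037]
contact_force: [0.3, 0.7, -1.8]
gripper_width: 0.585
grasp_force: 16.2
```

Emit:
jog_arm(
  motion=[
    [0,0,0,4,-6,10,50],
    [0,0,0,4,-6,35,50],
    [0,0,0,4,-6,65,50],
    [0,0,0,4,-6,95,52],
    [0,0,0,4,-6,118,55],
    [0,0,0,3,-6,127,58],
    [0,0,0,3,-6,135,60],
    [0,0,0,3,-6,135,60],
    [0,0,0,3,-6,135,60],
  ],
)

```text
t: 49.8
eef_pos: [0.469, -0.2378, 0.1337]
tool_rot: [-0.005, 0.976, 0.214, 0.038]
contact_force: [0.7, 0.1, -2.4]
gripper_width: 0.703
grasp_force: 7.7
```

```bash
python3 - <<'E'
from plan2 import *
from v import *
P=grab();print(bot.get_obs()["contact_force"],bot.get_obs()["gripper_width"]*85.4)
p,R=st()
tip=p+R.apply([-14.8,-.8,105.2]);print("tip",tip)
for n in P: print(n,fit(P[n],ring(1,1),(.441,-.250,.43),13,9))
go([[((469.2,-237.5,112),spin(R,24.6))]])
for n in P:print(n,proj(P[n],[tip/1e3]),[(d["xy"],d["score"]) for d in bot.tip_of("pliers_tips",P[n])[:3]])
E
```

```text
[ 0.25828689  0.15767511 -2.01229032] 60.202130163647574
tip [ 462.7069932  -240.60226215   27.65891054]
side (array([ 0.43988718, -0.24965622,  0.44542074]), np.float64(0.9138766598958538))
top (array([ 0.43983823, -0.25115387,  0.36187139]), np.float64(0.697886918561164))
now [ 468.9 -237.8  133.7] psi 24.72
  rv [0.0, 0.0, 0.002] sh [-1.3, -0.3, 21.6]
  --
side [[332.52339991 173.26429769]] [([332.7, 170.2], 0.63), ([163.6, 339.5], 0.56)]
top [[352.88030526 244.581155  ]] [([159.8, 189.1], 0.48), ([412.0, 228.2], 0.22)]
```

Emit:
jog_arm(
  motion=[
    [0,0,0,-0.5,0,8,60],
    [0,0,0,-1,0,15,60],
    [0,0,0,-1.5,0,20,60],
    [0,0,0,-1.7,0,22,60],
    [0,0,0,-1.7,0,22,60],
  ],
)

```text
t: 50.62
eef_pos: [0.4685, -0.2377, 0.1107]
tool_rot: [-0.005, 0.976, 0.214, 0.037]
contact_force: [-0.2, -1.0, -0.7]
gripper_width: 0.699
grasp_force: 7.7
```

Emit:
jog_arm(
  motion=[
    [0,0,0,-0.1,0,1,60],
    [0,0,0,-0.2,0,2,60],
    [0,0,0,-0.2,0,3,60],
    [0,0,0,-0.3,0,3.5,60],
    [0,0,0,-0.3,0,3.5,60],
  ],
)

```text
t: 51.25
eef_pos: [0.4685, -0.2377, 0.1074]
tool_rot: [-0.005, 0.976, 0.214, 0.037]
contact_force: [-0.2, 0.5, -1.3]
gripper_width: 0.7
grasp_force: 7.7
```

Emit:
jog_arm(
  motion=[
    [0,0,0,0,0,0,57],
    [0,0,0,0,0,0,54],
    [0,0,0,0,0,0,51],
    [0,0,0,0,0,0,48],
    [0,0,0,0,0,0,48],
  ],
)

```text
t: 51.88
eef_pos: [0.4684, -0.2377, 0.1074]
tool_rot: [-0.005, 0.976, 0.214, 0.037]
contact_force: [0.0, -0.4, -2.3]
gripper_width: 0.565
grasp_force: 21.6
```

```bash
cat > rs.py <<'E'
from plan2 import *
from v import *
P=grab();o=bot.get_obs();print(np.round(o["eef_pos"],4),np.round(o["contact_force"],1),o["gripper_width"]*85.4,o["grasp_force"])
for s in(["side"],["top"]):
    x,c=fito([P[n] for n in s],(.440,-.250,.42));print(s,np.round(x,4),round(c,3))
g=cv2.cvtColor(P["side"]["pixels"],cv2.COLOR_RGB2GRAY);np.set_printoptions(linewidth=250)
print(g[162:190,324:346])
E
python3 rs.py
```

```text
[ 0.4684 -0.2377  0.1073] [ 0.3 -0.3 -2.5] 48.12400150486568 21.601776932457142
['side'] [ 0.4403 -0.248   0.3612  0.1012] 0.855
['top'] [ 0.4407 -0.2502  0.3124  0.1424] 0.498
[[ 65  65  66  66  65  66  73  94  98  83  67  61  59  61  64  65  66  66  66  66  66  66]
 [ 64  67  66  66  65  65  79 105 104  81  63  56  58  60  63  65  65  65  65  65  64  66]
 [ 65  66  65  66  65  66  79 102  98  73  60  57  57  60  64  65  66  65  66  65  65  64]
 [ 64  64  65  65  66  66  74  91  85  67  59  57  59  61  64  65  66  64  65  66  66  65]
 [ 66  65  65  65  64  66  69  76  71  64  62  62  64  64  65  65  65  65  65  65  66  66]
 [ 65  66  65  64  63  64  63  62  59  62  65  67  68  67  65  64  65  66  65  66  65  65]
 [ 65  65  63  59  56  54  54  55  56  61  64  66  66  66  65  65  65  65  65  65  65  65]
 [ 66  65  62  53  47  47  49  52  56  61  63  63  63  65  65  65  65  65  66  65  65  67]
 [ 65  65  59  51  45  47  51  55  57  61  63  62  63  67  69  70  69  68  66  65  66  66]
 [ 65  65  59  50  52  65  67  62  60  63  66  70  80  90  95  96  96  89  81  74  68  66]
 [ 65  66  62
[... 925 characters left out ...]
3 106 131 139 143 142 146 147 140 135 134 135 143 154 159 149]
 [ 49  44  43  43  44  44  73 125 154 158 155 153 152 151 150 152 154 155 153 150 139 118]
 [ 47  43  43  43  43  47  72 118 141 143 140 135 131 126 128 132 136 135 132 121 106  85]
 [ 48  44  42  43  43  46  66  98 111 113 110 104  96  93  95  99 101 103  99  90  74  59]
 [ 47  45  43  42  44  44  57  73  80  79  77  71  63  59  62  66  69  70  66  59  51  45]
 [ 46  43  43  43  43  44  46  51  52  52  51  49  46  45  46  46  47  48  47  45  43  43]
 [ 48  44  43  44  44  43  44  43  43  43  44  42  42  43  43  43  43  43  42  42  43  42]
 [ 53  46  43  43  43  43  43  42  43  43  43  42  42  42  42  42  42  44  42  41  42  42]]
```

Emit:
jog_arm(
  motion=[
    [0,0,0,0,0,0,45],
    [0,0,0,0,0,0,43],
    [0,0,0,0,0,0.5,41],
    [0,0,0,0,0,0.5,41],
    [0,0,0,0,0,0.5,41],
  ],
)

```text
t: 52.6
eef_pos: [0.469, -0.2379, 0.1073]
tool_rot: [-0.005, 0.976, 0.214, 0.038]
contact_force: [0.3, 0.4, 5.0]
gripper_width: 0.49
grasp_force: 27.3
```

```bash
python3 rs.py
```

```text
[ 0.469  -0.2379  0.1073] [-0.1  0.6  5.1] 41.51140670537742 27.361200966406614
['side'] [ 0.4405 -0.247   0.2364  0.2448] 0.868
['top'] [ 0.442  -0.2503  0.3696  0.2267] 0.497
[[ 66  65  67  65  66  67  73  85  88  77  63  60  62  64  66  65  66  65  65  66  65  66]
 [ 66  66  65  65  66  67  82 107 100  75  60  56  58  61  64  65  65  65  66  65  66  66]
 [ 66  65  65  65  66  67  86 115 103  71  58  57  59  62  64  66  65  66  65  66  65  65]
 [ 65  65  66  66  66  67  82 106  91  65  58  58  60  63  65  65  65  65  65  66  65  65]
 [ 65  66  66  65  66  66  73  84  74  62  61  63  63  65  65  65  65  65  67  66  64  66]
 [ 65  65  64  64  63  63  64  65  62  62  66  67  67  66  66  65  64  66  65  65  65  65]
 [ 65  65  64  59  55  55  55  57  57  62  67  69  67  66  66  65  65  66  64  65  65  65]
 [ 66  65  62  53  48  50  51  54  57  64  67  68  67  66  65  66  66  66  65  65  65  66]
 [ 65  64  57  49  50  62  60  58  59  66  69  71  75  79  80  80  79  73  68  66  66  64]
 [ 65  63  56  48  59  80  76  65  62  66  74  90 110 118 119 120 118 104  87  75  68  66]
 [ 65  64  58
[... 925 characters left out ...]
8  63  86 104 117 122 128 132 129 124 126 132 142 156 159 148]
 [ 48  43  42  43  44  44  53  87 123 140 151 156 158 158 157 157 159 160 158 153 140 118]
 [ 47  44  44  44  43  43  58 103 144 157 158 157 152 144 143 147 149 146 139 127 109  86]
 [ 48  44  43  43  43  43  59 100 135 142 139 133 125 116 114 115 116 112 106  94  77  59]
 [ 49  44  43  43  43  43  56  88 111 114 108 101  90  81  80  83  82  77  71  64  53  46]
 [ 47  44  43  43  43  43  50  70  82  81  73  67  59  52  52  53  53  52  48  46  45  43]
 [ 49  44  43  43  43  44  45  49  53  52  49  47  45  44  43  43  44  44  43  43  43  43]
 [ 53  46  44  44  43  44  44  44  44  44  43  43  42  44  42  43  44  43  43  43  43  43]]
```

Emit:
jog_arm(
  motion=[
    [0,0,0,0,0,0,39],
    [0,0,0,0,0,-0.5,37],
    [0,0,0,0,0,-0.5,35],
    [0,0,0,0,0,-0.5,33],
    [0,0,0,0,0,-0.5,33],
    [0,0,0,0,0,-0.5,33],
  ],
)

```text
t: 53.45
eef_pos: [0.4683, -0.2377, 0.1072]
tool_rot: [-0.005, 0.976, 0.214, 0.037]
contact_force: [0.4, -0.8, -2.3]
gripper_width: 0.395
grasp_force: 39.1
```

```bash
python3 rs.py|head -3
```

```text
[ 0.4684 -0.2378  0.1073] [-0.2 -0.5 -2.3] 33.732826583349684 39.08010961487889
['side'] [ 0.4419 -0.2461  0.2128  0.3685] 0.874
['top'] [ 0.4434 -0.2491  0.3881  0.3329] 0.499
```

Emit:
jog_arm(
  motion=[
    [0,0,0,0,0,-2,33],
    [0,0,0,0.2,0,-6,33],
    [0,0,0,0.6,0,-12,33],
    [0,0,0,1.2,0,-20,33],
    [0,0,0,2,0,-30,33],
    [0,0,0,3,0,-40,33],
    [0,0,0,3.8,0,-50,33],
    [0,0,0,3.8,0,-50,33],
  ],
)

```text
t: 54.55
eef_pos: [0.4691, -0.2377, 0.1586]
tool_rot: [-0.004, 0.976, 0.214, 0.038]
contact_force: [-0.4, 0.7, -1.8]
gripper_width: 0.395
grasp_force: 39.1
```

```bash
python3 - <<'E'
from plan2 import *
from v import *
P=grab();o=bot.get_obs();print(np.round(o["eef_pos"],4),np.round(o["contact_force"],1),o["gripper_width"]*85.4,o["grasp_force"])
x,c=fito([P["side"]],(.440,-.248,.42));print("on table?",np.round(x,4),round(c,3))
for z in(50,55,60):
  x,c=fito([P["side"]],(.442,-.248,.42),z=z);print(z,np.round(x,4),round(c,3))
  x,c=fito([P["top"]],(.442,-.248,.42),z=z);print(z,np.round(x,4),round(c,3))
E
```

```text
[ 0.4683 -0.2374  0.1575] [-0.5 -0.4 -3. ] 33.79030162086883 39.08770912326872
on table? [ 0.4177 -0.2668  1.3464  0.5409] 0.523
50 [ 0.4449 -0.2558  0.213   0.3742] 0.835
50 [ 0.4463 -0.2561  0.2391  0.584 ] 0.589
55 [ 0.444  -0.2506  0.2364  0.3644] 0.823
55 [ 0.4455 -0.2554  0.2379  0.5823] 0.591
60 [ 0.4428 -0.2454  0.226   0.3579] 0.813
60 [ 0.4447 -0.2557  0.205   0.6203] 0.551
```

```bash
cat >> v.py <<'E'
def ringo2(o1,o2,z):
    g=.62;up=np.r_[circ(23.5,a=g,b=2.75),circ(16.5,a=2.6,b=g)];lug=np.array([(12,14.6),(28,14.6),(28,22),(12,22)]);out=[]
    for zz,v in((z-9,130),(z-5,130),(z,255)):
        out.append((np.r_[circ(23.5,a=2.6,b=2*np.pi-2.6),circ(16.5,a=2*np.pi-2.6,b=2.6)],zz,v))
        for s,o in((1,o1),(-1,o2)):
            for q in(up,lug): out.append((rot(q*[1,s],(-18,8.5*s),s*o),zz,v))
    return out
def fit2(p,q0,z,r=17,wl=None):
    c=proj(p,[[q0[0],q0[1],z/1e3]])[0].astype(int);g=cv2.cvtColor(p["pixels"],cv2.COLOR_RGB2GRAY).astype(float);b=(c[0]-r,c[1]-r,2*r,2*r);im=g[c[1]-r:c[1]+r,c[0]-r:c[0]+r]
    W=np.ones_like(im,bool)
    if wl is not None:
        yy,xx=np.mgrid[b[1]:b[1]+2*r,b[0]:b[0]+2*r];W=wl(xx,yy)
    f=lambda q:-np.corrcoef(mask(p,ringo2(q[3],q[4],z),q[:3],b)[W],im[W])[0,1]
    best=None
    for dy in(-.15,.1):
        x0=np.array([*q0,.28,.28]);x0[2]+=dy;o=minimize(f,x0,method="Nelder-Mead",options=dict(initial_simplex=np.vstack([x0]+[x0+np.eye(5)[i]*d for i,d in enumerate((.004,.004,.12,.08,.08))]),xatol=1e-4,fatol=1e-5,maxiter=600))
        if best is None or o.fun<best.fun:best=o
    return best.x,-best.fun
E
python3 - <<'E'
from plan2 import *
from v import *
import sys
np.set_printoptions(linewidth=260,threshold=sys.maxsize)
P=grab()
p,R=st();tip=p+R.apply([-14.8,-.8,105.2]);print("tip",tip,psi(R))
for z in(57,59,61):
  x,c=fit2(P["side"],(.444,-.248,.35),z);print(z,np.round(x,4),round(c,3))
g=cv2.cvtColor(P["side"]["pixels"],cv2.COLOR_RGB2GRAY);print(g[152:186,322:356])
print(proj(P["side"],[tip/1e3]))
E
```

```text
tip [ 461.6623365  -240.04136644   51.12664943] 24.719018528113597
57 [ 0.4421 -0.2494  0.2326  0.3261  0.3547] 0.826
59 [ 0.4421 -0.2478  0.219   0.3575  0.342 ] 0.795
61 [ 0.4418 -0.2454  0.2164  0.3641  0.3474] 0.793
[[ 67  66  66  66  66  65  66  66  67  69  87 112  97  71  61  62  72  90  94  93  91  92  91  91  92  91  91  92  91  91  91  91  89  86]
 [ 66  66  66  66  66  65  66  66  67  69  84 103  90  69  64  64  73  87  92  90  89  90  92  92  92  92  91  92  91  91  91  89  88  86]
 [ 66  65  66  66  66  66  66  66  65  68  76  85  75  68  68  69  70  75  80  82  83  88  93  95  94  92  93  91  91  91  90  89  86  81]
 [ 65  66  66  66  66  66  66  66  66  67  67  67  65  68  72  72  69  69  71  73  74  79  88  94  99  97  92  92  92  92  92  88  83  75]
 [ 66  67  67  65  66  66  67  68  68  66  61  59  59  67  71  71  68  67  67  67  67  69  75  83  91  92  90  92  94  95  95  88  77  68]
 [ 65  66  65  66  66  66  67  68  73  70  61  58  60  67  70  69  69  68  68  67  66  67  67  71  74  76  82  93  96  99 100  89  72  65]
 [ 65  66  66  66  66  66  66  70  78  74  65 
[... 3176 characters left out ...]
  42  43  42  43  42  42  43  43  43  43  43  43  43  43  43  42  42  43  43  43  43  43  43  43  43  43  44  47]
 [ 65  64  58  48  44  43  43  43  43  42  42  43  43  43  43  44  43  43  44  43  43  43  41  44  43  43  42  42  43  43  43  43  42  43]
 [ 65  63  54  45  43  43  43  43  43  43  43  43  42  42  43  42  42  44  43  43  43  42  43  43  42  42  43  43  42  43  42  43  42  42]
 [ 66  62  53  44  42  43  43  44  43  43  43  42  43  43  43  42  42  42  44  43  43  43  43  42  43  43  43  43  43  41  43  42  43  42]
 [ 66  62  52  45  43  43  43  43  43  44  43  43  42  43  43  42  43  43  43  43  42  43  43  43  41  42  43  43  42  43  43  43  42  43]]
[[333.65388277 167.89803722]]
```

```bash
python3 - <<'E'
from plan2 import *
from v import *
P=grab(("side",))
p,R=st();tip=p+R.apply([-14.8,-.8,105.2]);a=np.radians(24.7);d=np.array([np.cos(a),np.sin(a),0])
for z in(50,54,59):
    t=tip.copy();t[2]=z;print(z,proj(P["side"],[t/1e3,(t-40.3*d)/1e3,(t-43.8*d)/1e3,(t-20.3*d)/1e3]).round(1).tolist())
post=np.array([543.4,90.0]);F=13.3
# target: psi 13.3 -> tip at post+16.3 fwd
for ps in (13.3,24.7):
    R1=spin(R,ps);b=np.radians(ps);tt=post+16.3*np.array([np.cos(b),np.sin(b)])
    off=R1.apply([-14.8,-.8,105.2]);print(ps,"TCP xy",tt-off[:2],"tip dz",off[2])
E
```

```text
50 [[333.6, 168.2], [347.0, 167.8], [348.2, 167.7], [340.4, 168.0]]
54 [[333.8, 167.2], [347.2, 166.8], [348.3, 166.8], [340.5, 167.0]]
59 [[333.9, 166.0], [347.4, 165.6], [348.6, 165.5], [340.7, 165.8]]
13.3 TCP xy [566.49840767  93.60587475] tip dz -105.99219542098766
24.7 TCP xy [564.6373324  99.4986529] tip dz -106.0102365180998
```

```bash
python3 - <<'E'
from plan2 import *
p,R=st();R1=spin(R,13.3)
go([[((520,-70,200),R1)],[((566.5,93.6,200),R1)],[((566.5,93.6,170),R1)]])
E
```

```text
now [ 468.1 -237.3  157.1] psi 24.72
  rv [0.0, -0.0, 0.199] sh [120.0, -130.1, -34.8]
  --
  rv [0.0, 0.0, 0.0] sh [82.6, -148.5, 7.5]
  --
  rv [0.0, 0.0, 0.0] sh [-2.2, 0.3, 29.9]
  --
```

Emit:
jog_arm(
  motion=[
    [0,0,0,3,-3,-8,33],
    [0,0,0.02,10,-10,-16,33],
    [0,0,0.05,22,-24,-24,33],
    [0,0,0.08,38,-41,-30,33],
    [0,0,0.12,56,-60,-35,33],
    [0,0,0.15,75,-80,-35,33],
    [0,0,0.18,92,-100,-35,33],
    [0,0,0.2,106,-115,-35,33],
    [0,0,0.2,115,-125,-35,33],
    [0,0,0.2,120,-130,-35,33],
  ],
)

```text
t: 56.05
eef_pos: [0.5206, -0.0693, 0.201]
tool_rot: [-0.009, 0.993, 0.116, 0.037]
contact_force: [0.8, -0.8, -1.7]
gripper_width: 0.399
grasp_force: 39.1
```

Emit:
jog_arm(
  motion=[
    [0,0,0,4,-7,0,33],
    [0,0,0,11,-20,0,33],
    [0,0,0,22,-40,2,33],
    [0,0,0,35,-63,3,33],
    [0,0,0,48,-86,4,33],
    [0,0,0,60,-108,5,33],
    [0,0,0,71,-127,6,33],
    [0,0,0,78,-140,7,33],
    [0,0,0,82,-147,7,33],
    [0,0,0,83,-149,7,33],
  ],
)

```text
t: 57.3
eef_pos: [0.5672, 0.094, 0.2011]
tool_rot: [-0.009, 0.993, 0.115, 0.036]
contact_force: [-0.0, 0.4, -2.5]
gripper_width: 0.395
grasp_force: 39.1
```

```bash
cat > pz.py <<'E'
from plan2 import *
from v import *
import sys
np.set_printoptions(linewidth=260,threshold=sys.maxsize)
P=grab(("side",));S=P["side"];o=bot.get_obs();print(np.round(o["eef_pos"],4),np.round(o["contact_force"],1),round(o["gripper_width"]*85.4,1),o["grasp_force"],np.round(o["q"],2))
p,R=st();tip=p+R.apply([-14.8,-.8,105.2]);a=np.radians(psi(R));d=np.array([np.cos(a),np.sin(a),0]);e=np.array([-np.sin(a),np.cos(a),0])
print("tip",tip.round(1),"psi",psi(R).round(1))
zr=tip[2]+2.5;t=tip.copy();t[2]=zr
print("pred tip, back mid, centre",proj(S,[t/1e3,(t-40.3*d)/1e3,(t-20.3*d)/1e3]).round(1).tolist())
pred=tip-16.3*d;post=np.array([543.4,90]);print("post axis error: fwd",((pred[:2]-post)@d[:2]).round(1),"left",((pred[:2]-post)@e[:2]).round(1))
x,c=fit2(S,((t-20.3*d)[0]/1e3,(t-20.3*d)[1]/1e3,a),zr+5);print("fit",np.round(x,4),round(c,3),"expected centre",(t-20.3*d).round(1))
g=cv2.cvtColor(S["pixels"],cv2.COLOR_RGB2GRAY);c=proj(S,[(t-20.3*d)/1e3])[0].astype(int);print("origin col,row",c-[14,15]);print(g[c[1]-15:c[1]+20,c[0]-14:c[0]+16])
E
python3 pz.py
```

```text
[0.5672 0.0939 0.2011] [-0.4  0.5 -2.2] 33.9 39.10939031280577 [ 0.03  0.33 -0.37  1.87  0.15  0.89 -1.74]
tip [560.   94.   95.1] psi 13.2
pred tip, back mid, centre [[258.4, 232.0], [274.6, 234.0], [266.6, 233.0]]
post axis error: fwd 0.8 left 0.1
fit [ 0.5515  0.0952 -0.9325  0.4958  0.5768] 0.416 expected centre [540.3  89.3  97.6]
origin col,row [252 217]
[[ 73  72  69  69  68  68  80 105 118 102  80  73  72  73  73  73  73  73  73  72  72  72  72  72  71  72  72  71  72  71]
 [ 74  72  70  70  70  70  77  93 103  89  76  73  73  72  73  73  73  73  73  71  73  73  72  73  72  72  72  71  72  71]
 [ 74  73  75  75  75  75  74  80  84  79  76  78  76  74  73  73  74  74  74  74  73  73  73  72  72  73  73  72  72  74]
 [ 74  74  77  78  79  77  73  71  72  74  87  97  93  81  76  74  74  74  74  74  75  74  73  72  72  72  73  72  76  95]
 [ 75  75  78  81  81  80  75  72  70  77 103 128 130 108  91  88  87  83  78  75  72  73  73  73  74  72  73  74  90 141]
 [ 75  75  77  80  80  79  76  79  76  85 120 153 162 145 131 127 126 117 103  91  81  76  74  73  73  74  72  75 104 176]
[... 2868 characters left out ...]
102 102 101 102 102 103 101  99  99  98  95 107 146 175 185 188 187 186 182 176 176]
 [242 213 197 192 191 186 163 127 105  99 100 101 100 102 101 100 100  99  95  94 102 138 169 183 187 187 186 185 185 186]
 [228 196 191 191 190 186 163 129 106  98  98  99 100 102 101 100  99  98  96  95 104 136 169 184 187 187 187 187 186 187]
 [213 191 190 190 190 186 165 135 113 105  99  97 100 101  99  98  96  97  99 102 111 138 169 184 187 188 187 188 188 188]
 [203 191 192 191 191 186 170 140 120 117 110 104 102 103 100  98 100 106 113 116 117 139 171 184 187 188 188 188 188 187]
 [197 193 193 193 191 188 172 141 120 122 126 122 119 116 112 112 118 123 127 120 117 145 174 184 185 186 185 186 186 185]]
```

Emit:
jog_arm(
  motion=[
    [0,0,0,-0.3,0,4,33],
    [0,0,0,-1,0,12,33],
    [0,0,0,-1.8,0,22,33],
    [0,0,0,-2.5,0,32,33],
    [0,0,0,-3,0,39,33],
    [0,0,0,-3.2,0,41,33],
    [0,0,0,-3.2,0,41,33],
  ],
)

```text
t: 58.22
eef_pos: [0.5671, 0.0943, 0.16]
tool_rot: [-0.009, 0.993, 0.115, 0.036]
contact_force: [0.0, 0.1, -2.4]
gripper_width: 0.397
grasp_force: 39.1
```

```bash
python3 pz.py
```

```text
[0.5672 0.0944 0.1603] [-0.4 -1.  -2.7] 33.7 39.10929079167545 [ 0.02  0.38 -0.36  1.91  0.18  0.81 -1.77]
tip [560.1  94.5  54.3] psi 13.2
pred tip, back mid, centre [[258.7, 241.8], [274.5, 243.8], [266.7, 242.8]]
post axis error: fwd 1.0 left 0.5
fit [0.4982 0.0869 0.4685 0.7242 0.4091] 0.363 expected centre [540.3  89.8  56.8]
origin col,row [252 227]
[[ 75  75  72  71  71  70  72  92 124 115  88  77  75  75  76  74  75  74  74  74  75  74  73  73  74  73  74  72  73  72]
 [ 77  75  73  71  71  71  72  87 119 111  87  77  76  75  75  74  75  74  74  75  74  75  73  74  73  74  74  73  74  73]
 [ 79  77  75  74  73  74  75  83 107 100  86  80  78  76  75  75  75  74  74  75  74  74  74  74  74  74  74  74  73  74]
 [117 100  87  80  78  78  78  79  86  87  89  98  95  87  79  76  76  76  74  74  75  75  75  75  74  73  75  74  74  74]
 [194 164 124  93  83  81  79  76  75  78  98 130 136 115  95  88  87  82  78  76  75  75  75  74  75  74  74  75  74  73]
 [224 216 172 110  86  83  82  78  78  83 112 151 166 150 128 124 124 112  99  90  83  79  78  79  77  78  76  76  74  74]
 [20
[... 2863 characters left out ...]
181 173 164 158 154 153 154 159 169 177 181 183 183 183 181 172 168 172 173 176 177]
 [205 189 186 184 181 181 185 188 189 187 187 187 185 182 182 181 182 183 184 185 185 183 184 178 163 173 191 180 169 174]
 [212 182 173 167 171 170 175 182 183 182 189 197 198 198 198 196 193 192 191 190 189 188 187 179 160 168 185 173 160 173]
 [219 183 163 161 184 176 162 172 178 178 194 213 219 219 219 217 212 209 209 205 201 198 197 190 174 163 167 165 168 180]
 [237 213 180 162 180 169 155 168 176 178 203 226 231 232 232 231 229 227 227 225 222 220 219 215 205 197 196 196 195 196]
 [254 248 228 186 175 175 176 185 188 186 211 230 234 235 235 235 234 234 234 233 232 232 231 230 227 226 225 224 221 219]]
```

Emit:
jog_arm(
  motion=[
    [0,0,0,-0.5,0.3,2,33],
    [0,0,0,-0.8,0.5,4,33],
    [0,0,0,-1,0.5,6,33],
    [0,0,0,-1.1,0.5,8,33],
    [0,0,0,-1.1,0.5,8,33],
  ],
)

```text
t: 58.9
eef_pos: [0.5664, 0.0937, 0.1517]
tool_rot: [-0.009, 0.993, 0.115, 0.036]
contact_force: [0.1, 0.1, -3.4]
gripper_width: 0.396
grasp_force: 39.1
```

Emit:
jog_arm(
  motion=[
    [0,0,0,-0.1,0,1,33],
    [0,0,0,-0.2,0,2,33],
    [0,0,0,-0.3,0,3,33],
    [0,0,0,-0.4,0,4,33],
    [0,0,0,-0.4,0,5,33],
    [0,0,0,-0.4,0,5,33],
  ],
)

```text
t: 59.65
eef_pos: [0.5665, 0.0938, 0.1468]
tool_rot: [-0.009, 0.993, 0.115, 0.036]
contact_force: [-0.5, -0.5, -1.6]
gripper_width: 0.397
grasp_force: 39.1
```

Emit:
jog_arm(
  motion=[
    [0,0,0,-0.1,0,1.5,33],
    [0,0,0,-0.2,0,3,33],
    [0,0,0,-0.3,0,4.5,33],
    [0,0,0,-0.4,0,6,33],
    [0,0,0,-0.5,0,7,33],
    [0,0,0,-0.5,0,7,33],
  ],
)

```text
t: 60.4
eef_pos: [0.5665, 0.0938, 0.1398]
tool_rot: [-0.009, 0.993, 0.115, 0.036]
contact_force: [0.5, -0.8, -2.2]
gripper_width: 0.398
grasp_force: 39.1
```

Emit:
jog_arm(
  motion=[
    [0,0,0,0,0,1,33],
    [0,0,0,-0.1,0,2,33],
    [0,0,0,-0.1,0,2,33],
    [0,0,0,-0.1,0,2,33],
  ],
)

```text
t: 60.9
eef_pos: [0.5666, 0.0939, 0.1379]
tool_rot: [-0.009, 0.993, 0.115, 0.036]
contact_force: [0.8, 0.0, -2.4]
gripper_width: 0.4
grasp_force: 39.1
```

Emit:
jog_arm(
  motion=[
    [0,0,0,0,0,0.7,33],
    [0,0,0,-0.1,0,1.4,33],
    [0,0,0,-0.1,0,1.4,33],
    [0,0,0,-0.1,0,1.4,33],
  ],
)

```text
t: 61.4
eef_pos: [0.5669, 0.094, 0.1368]
tool_rot: [-0.009, 0.993, 0.115, 0.037]
contact_force: [-0.3, 0.9, 0.6]
gripper_width: 0.395
grasp_force: 39.7
```

```bash
python3 pz.py | head -5
```

```text
[0.5669 0.0941 0.1368] [0.4 1.  1.7] 33.7 39.71783914603293 [ 0.01  0.41 -0.35  1.92  0.19  0.76 -1.78]
tip [559.8  94.2  30.8] psi 13.2
pred tip, back mid, centre [[259.1, 247.1], [274.6, 249.0], [266.9, 248.1]]
post axis error: fwd 0.7 left 0.3
fit [0.5138 0.0705 0.6523 0.839  0.4165] 0.395 expected centre [540.1  89.6  33.3]
```

Emit:
jog_arm(
  motion=[
    [0,0,0,0,0,0,36],
    [0,0,0,0,0,0,40],
    [0,0,0,0,0,0,44],
    [0,0,0,0,0,0,48],
    [0,0,0,0,0,0,52],
    [0,0,0,0,0,0,56],
    [0,0,0,0,0,0,60],
    [0,0,0,0,0,0,60],
  ],
)

```text
t: 62.45
eef_pos: [0.5664, 0.0938, 0.1365]
tool_rot: [-0.009, 0.993, 0.115, 0.036]
contact_force: [0.1, 0.4, -1.5]
gripper_width: 0.702
grasp_force: 7.8
```

```bash
python3 pz.py
```

```text
[0.5664 0.0939 0.1365] [-0.6  0.7 -1.1] 59.9 7.806017129551037 [ 0.01  0.41 -0.35  1.93  0.19  0.76 -1.78]
tip [559.3  94.   30.5] psi 13.2
pred tip, back mid, centre [[259.4, 247.2], [274.9, 249.1], [267.2, 248.2]]
post axis error: fwd 0.0 left 0.2
fit [0.5147 0.0706 0.8616 0.8617 0.533 ] 0.416 expected centre [539.5  89.3  33. ]
origin col,row [253 233]
[[115  90  77  90  92  82  87 123 168 188 192 189 184 173 163 152 150 164 175 173 164 150 139 134 120 102  92  88  84  77]
 [169 132  87  75  75  76  84 132 195 222 226 226 225 220 217 219 226 244 251 251 250 246 240 236 225 201 187 182 170 151]
 [238 202 114  74  72  73  82 131 199 226 230 230 230 230 237 248 251 254 255 255 255 255 255 255 254 253 252 252 250 246]
 [254 236 136  78  74  74  79 125 195 225 229 229 230 231 242 254 255 255 255 255 255 255 255 255 255 255 255 255 255 255]
 [255 239 147  88  77  74  76 113 181 215 224 225 227 229 242 254 255 255 255 255 255 255 255 255 255 255 255 255 255 255]
 [254 238 176 115  83  74  73  96 151 189 200 205 207 210 227 249 254 255 255 255 255 255 255 255 255 255 255 255 255 255]
 [25
[... 2863 characters left out ...]
221 230 232 233 232 234 234 234 234 234 234 234 234 233 233 232 233 232 231 231 230]
 [247 237 231 229 230 230 230 229 227 228 230 231 231 231 231 231 232 232 232 232 232 232 233 234 234 234 234 233 234 234]
 [254 247 236 231 231 232 232 231 231 231 231 231 231 231 231 230 230 230 230 231 231 230 231 231 232 232 232 232 232 232]
 [255 251 238 232 231 231 231 231 232 232 232 232 232 232 231 231 231 231 231 230 231 230 231 230 231 231 231 231 231 231]
 [254 247 234 230 230 230 230 230 230 231 232 233 233 233 232 232 232 232 232 232 232 231 231 231 231 230 231 230 230 230]
 [237 223 216 216 217 220 224 225 225 227 229 230 230 230 231 231 231 232 232 233 232 232 233 232 233 232 231 231 231 231]]
```

Emit:
jog_arm(
  motion=[
    [0,0,0,0.1,0,-2,60],
    [0,0,0,0.3,0,-5,60],
    [0,0,0,0.8,0,-11,60],
    [0,0,0,1.5,0,-20,58],
    [0,0,0,2.3,0,-32,56],
    [0,0,0,3.3,0,-45,54],
    [0,0,0,4.5,0,-60,52],
    [0,0,0,5.5,0,-73,50],
    [0,0,0,6,0,-80,50],
    [0,0,0,6,0,-80,50],
  ],
)

```text
t: 63.75
eef_pos: [0.5671, 0.0932, 0.2173]
tool_rot: [-0.009, 0.993, 0.115, 0.037]
contact_force: [0.2, -0.3, -1.5]
gripper_width: 0.587
grasp_force: 16.1
```

```bash
python3 - <<'E'
from plan2 import *
from v import *
import sys
np.set_printoptions(linewidth=260,threshold=sys.maxsize)
P=grab();S=P["side"];o=bot.get_obs();print(np.round(o["eef_pos"],4),np.round(o["contact_force"],1),round(o["gripper_width"]*85.4,1),o["grasp_force"])
for n in P: print(n,proj(P[n],[[.5434,.09,.0485],[.5434,.09,.039],[.5434+.024*.973-.018*.23,.09+.024*.23+.018*.973,.039],[.5434+.024*.973+.018*.23,.09+.024*.23-.018*.973,.039]]).round(1).tolist(),[(t,[(d["xy"],round(d["score"],2)) for d in bot.tip_of(t,P[n])[:3]]) for t in("ring_center","ring_notch_l")])
g=cv2.cvtColor(S["pixels"],cv2.COLOR_RGB2GRAY);print(g[232:264,248:288])
E
```

```text
[0.5664 0.0931 0.2163] [ 0.1 -0.  -1.9] 50.6 16.10594838073183
side [[265.6, 244.4], [265.6, 246.5], [255.1, 251.2], [257.6, 239.8]] [('ring_center', [([265.2, 244.2], 0.6)]), ('ring_notch_l', [([257.7, 254.1], 0.48), ([258.8, 241.9], 0.47)])]
top [[247.6, 221.5], [247.8, 222.1], [240.5, 216.4], [251.5, 213.6]] [('ring_center', [([409.7, 232.8], 0.69), ([415.7, 227.0], 0.25)]), ('ring_notch_l', [])]
[[180 246 249 238 226 235 247 245 233 225 233 237 225 182 141 126 119 114 108 102  97  92  88  85  83  82  80  81  79  78  76  76  76  76  74  75  74  74  74  74]
 [215 250 248 222 209 241 254 255 254 254 254 255 253 240 209 197 193 187 176 166 154 145 135 135 154 163 153 143 138 123 105  95  92  86  81  78  79  78  75  75]
 [239 253 247 203 190 237 254 255 255 255 255 255 254 247 233 229 228 227 223 216 210 205 201 216 244 250 247 242 238 227 205 190 186 173 154 143 134 113  94  85]
 [251 255 253 236 232 251 255 255 255 255 255 255 254 243 234 233 232 232 232 231 230 230 232 245 254 255 255 255 255 254 254 253 253 251 247 242 235 200 148 122]
 [254 255 255 254 254 255 255 255 255 255 255
[... 3819 characters left out ...]
77 165 169 167 170 181 187 185 182 177 178 198]
 [255 255 255 254 244 220 176 162 182 171 157 169 179 179 205 226 232 233 233 232 231 229 228 227 224 222 220 217 208 200 198 198 197 198 199 196 192 189 186 207]
 [255 255 255 255 254 248 220 182 177 177 178 187 191 188 213 231 236 236 236 236 236 235 235 235 234 233 233 232 228 227 227 225 223 222 220 217 210 207 208 220]
 [255 255 255 255 255 255 247 225 213 215 217 219 216 213 224 232 235 235 235 236 235 236 236 236 236 236 236 236 235 235 235 235 234 233 232 231 229 226 228 230]
 [255 255 255 255 255 255 254 242 233 232 232 232 231 229 231 232 233 233 234 234 234 234 234 234 235 235 235 235 235 236 235 236 235 236 235 235 235 235 234 235]]
```

```bash
python3 - <<'E'
from v import *
P=grab(("side",));S=P["side"]
a=np.radians(13.2);c,s=np.cos(a),np.sin(a)
def w(x,y,z):return [.5434+(c*x-s*y)/1e3,.09+(s*x+c*y)/1e3,z/1e3]
for lab,L in(("body front",[w(0,23.5,34.5)]),("lug front closed",[w(x,22,34.5) for x in(14,20,27)]),("lug front open.1",[w(*rot([(x,22)],(-18,8.5),.1)[0],34.5) for x in(14,20,27)]),("lug front open.2",[w(*rot([(x,22)],(-18,8.5),.2)[0],34.5) for x in(14,20,27)]),("-lug top centre",[w(x,-18.3,39) for x in(14,20,27)]),("back",[w(-23.5,0,34.5)])):
    print(lab,proj(S,L).round(1).tolist())
g=cv2.cvtColor(S["pixels"],cv2.COLOR_RGB2GRAY).astype(int)
for col in range(253,272): print(col,[int(v) for v in g[246:260,col]],246+6+int(np.argmin(g[252:257,col])))
E
```

```text
body front [[264.1, 255.1]]
lug front closed [[258.8, 253.9], [256.4, 253.6], [253.7, 253.3]]
lug front open.1 [[259.1, 255.0], [256.8, 254.9], [254.0, 254.8]]
lug front open.2 [[259.6, 256.1], [257.3, 256.2], [254.5, 256.3]]
-lug top centre [[261.5, 240.1], [259.2, 239.8], [256.5, 239.5]]
back [[274.7, 248.7]]
253 [242, 223, 200, 191, 188, 186, 182, 173, 173, 184, 192, 190, 187, 192] 253
254 [225, 201, 192, 189, 185, 182, 174, 159, 160, 179, 191, 188, 175, 166] 253
255 [203, 193, 191, 188, 185, 181, 172, 158, 156, 176, 190, 185, 169, 163] 254
256 [193, 191, 190, 188, 184, 180, 172, 156, 154, 174, 188, 182, 174, 186] 254
257 [188, 187, 187, 185, 183, 180, 174, 158, 152, 171, 187, 183, 172, 177] 254
258 [168, 163, 164, 168, 175, 179, 174, 157, 153, 172, 188, 188, 176, 164] 254
259 [132, 128, 129, 141, 160, 173, 169, 154, 156, 175, 188, 190, 184, 174] 253
260 [107, 106, 107, 125, 155, 175, 168, 153, 157, 177, 188, 190, 187, 180] 253
261 [103, 99, 100, 115, 150, 175, 173, 156, 153, 170, 186, 190, 186, 181] 254
262 [103, 100, 100, 105, 133, 166, 176, 163, 150, 160, 181, 189, 190, 195] 254
263 [102, 101, 99, 99, 115, 150, 174, 172, 155, 154, 174, 189, 199, 215] 255
264 [101, 101, 101, 101, 107, 137, 168, 174, 158, 151, 170, 188, 200, 221] 255
265 [102, 101, 102, 101, 104, 129, 163, 176, 162, 150, 168, 187, 200, 222] 255
266 [102, 102, 101, 101, 102, 124, 161, 177, 162, 148, 165, 185, 200, 222] 255
267 [102, 101, 101, 99, 103, 126, 162, 176, 161, 146, 164, 184, 198, 219] 255
268 [101, 100, 99, 98, 105, 136, 167, 173, 155, 149, 167, 184, 195, 214] 255
269 [99, 99, 98, 99, 113, 150, 175, 170, 152, 153, 171, 185, 194, 212] 254
270 [98, 98, 97, 105, 133, 166, 177, 164, 149, 160, 177, 186, 194, 212] 254
271 [97, 98, 106, 126, 157, 175, 173, 154, 150, 168, 181, 187, 192, 208] 254
```

```bash
python3 - <<'E'
from plan2 import *
from v import *
P=grab();S=[(rect(-35,35,-32,32),62,255),(rect(-12,12,-15.5,15.5),62,90)]
for n in P: 
    for tm in(S,): x,c=fit(P[n],tm,(.6375,.2586,.155),20,62);print(n,x[:2],np.degrees(x[2]),c)
p,R=st();R1=spin(R,8.9);off=R1.apply([-14.8,-.8,105.2])
t=np.array([637.5,258.6,85])-off;print(t)
go([[(np.array([t[0],t[1],216]),R1)],[(t,R1)]])
E
```

```text
side [0.63700159 0.25889398] 9.79491801779711 0.890848309963479
top [0.63913898 0.25974301] 8.645047220814877 0.8757984447515944
[644.85413339 257.38067004 190.97711997]
now [566.7  93.2 216.5] psi 13.23
  rv [0.0, -0.0, 0.076] sh [113.3, -141.8, 10.2]
  --
  rv [0.0, 0.0, 0.0] sh [-1.8, 0.4, 25.0]
  --
```

Emit:
jog_arm(
  motion=[
    [0,0,0.01,3,-4,0,50],
    [0,0,0.02,11,-14,2,50],
    [0,0,0.03,25,-31,4,50],
    [0,0,0.04,42,-52,6,50],
    [0,0,0.05,60,-75,7,50],
    [0,0,0.06,78,-98,8,50],
    [0,0,0.07,94,-118,9,50],
    [0,0,0.076,106,-133,10,50],
    [0,0,0.076,112,-141,10,50],
    [0,0,0.076,114,-142,10,50],
  ],
)

```text
t: 65.45
eef_pos: [0.6455, 0.2582, 0.2163]
tool_rot: [-0.01, 0.996, 0.078, 0.036]
contact_force: [-0.1, -0.3, -1.3]
gripper_width: 0.588
grasp_force: 16.1
```

Emit:
jog_arm(
  motion=[
    [0,0,0,-0.3,0,5,50],
    [0,0,0,-0.8,0,12,54],
    [0,0,0,-1.3,0,18,58],
    [0,0,0,-1.7,0,23,61],
    [0,0,0,-1.8,0,25,63],
    [0,0,0,-1.8,0,25,63],
    [0,0,0,-1.8,0,25,63],
  ],
)

```text
t: 66.32
eef_pos: [0.6457, 0.2582, 0.1917]
tool_rot: [-0.01, 0.996, 0.078, 0.036]
contact_force: [0.5, 0.7, -1.9]
gripper_width: 0.734
grasp_force: 7.1
```

```bash
cat > sd.py <<'E'
from plan2 import *
from v import *
import sys
np.set_printoptions(linewidth=260,threshold=sys.maxsize)
S=grab(("side",))["side"];o=bot.get_obs();print(np.round(o["eef_pos"],4),np.round(o["contact_force"],1),round(o["gripper_width"]*85.4,1),o["grasp_force"])
p,R=st();tip=p+R.apply([-14.8,-.8,105.2]);print("tip",tip.round(1),psi(R),proj(S,[tip/1e3,(tip+[0,0,10])/1e3,(tip+[0,0,65])/1e3,[.638,.2592,.062]]).round(1).tolist())
g=cv2.cvtColor(S["pixels"],cv2.COLOR_RGB2GRAY);c=proj(S,[tip/1e3])[0].astype(int);print("origin",c-[14,16]);print(g[c[1]-16:c[1]+14,c[0]-14:c[0]+16])
E
python3 sd.py
```

```text
[0.6457 0.2582 0.1918] [ 0.6 -0.2 -2.2] 62.9 7.118729613139294
tip [638.5 259.4  85.8] 8.870249426356235 [[198.1, 278.8], [197.5, 276.5], [194.0, 263.3], [199.7, 284.1]]
origin [184 262]
[[ 88 121 125 104  81  73  82  92  95  94 103 118 110  89  78  77  78  79  78  79  79  78  78  79  79  80  81  80  81  80]
 [ 82 119 127 106  82  70  73  81  87  83  90 102  97  82  75  76  77  78  78  79  79  79  79  79  79  80  81  81  80  80]
 [ 78 116 127 105  78  67  68  73  78  75  77  83  82  75  74  77  78  78  79  79  79  78  79  79  80  80  80  80  80  80]
 [ 80 110 116  95  74  67  67  73  73  70  70  74  74  72  72  76  77  78  79  78  80  80  79  79  79  79  80  80  80  81]
 [ 80  93  97  83  72  70  71  72  71  69  68  72  73  71  71  75  78  77  78  79  80  80  79  79  80  80  80  81  81  81]
 [ 77  80  79  76  75  73  73  73  69  68  69  71  73  71  72  75  76  77  78  79  78  80  79  79  79  80  80  82  81  81]
 [ 75  75  76  75  75  76  81  80  73  70  69  72  72  74  73  75  76  77  78  79  79  79  79  79  79  80  81  82  82  81]
 [ 75  76  76  75  76  93 125 113  83  71  71  73  7
[... 2077 characters left out ...]
229 200 165 150 147 148 154 165 173 175 178 197 226 236 238 238 238 238 238 238 237]
 [255 255 255 255 255 254 245 238 236 224 188 159 149 148 148 151 161 171 176 184 208 230 237 238 238 238 238 238 238 235]
 [255 255 255 255 255 254 244 238 235 223 195 171 163 159 156 155 161 170 178 194 222 234 238 238 238 238 238 238 238 233]
 [255 255 255 255 255 253 243 238 236 230 222 211 202 194 185 178 176 180 189 210 230 237 238 238 239 238 238 238 237 228]
 [255 255 255 255 255 253 242 238 238 237 235 232 228 225 219 216 212 208 213 226 235 238 238 238 238 238 238 238 236 219]
 [255 255 255 255 255 253 244 238 238 238 238 237 235 232 232 233 232 230 230 235 238 239 238 238 238 238 238 238 233 205]]
```

Emit:
jog_arm(
  motion=[
    [0,0,0,-1.5,0,0,63],
    [0,0,0,-3.5,0,0,63],
    [0,0,0,-3.9,0,5,63],
    [0,0,0,-4.3,0,11,63],
    [0,0,0,-4.8,0,17,63],
    [0,0,0,-5.3,0,24,63],
    [0,0,0,-5.8,0,30,63],
    [0,0,0,-5.8,0,30,63],
  ],
)

```text
t: 67.38
eef_pos: [0.6415, 0.2577, 0.1603]
tool_rot: [-0.01, 0.996, 0.078, 0.035]
contact_force: [-0.4, -0.2, -2.0]
gripper_width: 0.735
grasp_force: 7.1
```

```bash
python3 sd.py | head -2; python3 - <<'E'
from v import *
import sys
np.set_printoptions(linewidth=260,threshold=sys.maxsize)
S=grab(("side",))["side"];g=cv2.cvtColor(S["pixels"],cv2.COLOR_RGB2GRAY);print(g[270:296,186:212])
E
```

```text
[0.6418 0.2579 0.1608] [ 0.4  0.3 -1.8] 63.3 7.1005556877935305
tip [634.5 259.1  54.8] 8.869063616645262 [[201.5, 286.1], [200.9, 283.9], [197.7, 271.3], [199.7, 284.1]]
[[ 48  55  85 118 122 100  78  73  83  92  93  95 119 119 100  88  83  81  79  78  77  76  76  77  77  77]
 [ 48  53  78 116 124 104  81  70  75  83  86  86 104 104  92 103 118 121 113 105  98  91  84  80  79  78]
 [ 48  51  74 114 125 105  80  68  68  75  76  74  80  82  84 119 167 186 184 171 159 143 126 117 107 101]
 [ 52  61 104 151 159 122  80  66  67  70  70  66  68  71  76 119 188 219 223 218 214 203 194 188 175 165]
 [ 62  96 182 233 236 185 102  69  67  71  68  65  67  70  72 104 173 217 228 230 231 229 228 227 223 217]
 [ 75 142 238 254 254 236 137  79  72  71  67  66  67  69  71  89 147 202 227 232 234 233 232 233 233 233]
 [ 96 192 252 255 255 251 201 131  98  80  71  68  68  71  72  79 118 175 218 231 234 234 232 234 235 235]
 [138 237 255 255 255 255 250 229 176 115  79  71  70  73  74  75  93 145 204 228 232 233 234 235 235 235]
 [184 252 255 255 255 255 255 254 238 160  89  72  71  74  77  77  95 139
[... 1153 characters left out ...]
 180 171 169 173 184 205 226 234 235 235 236 236 236 235]
 [255 255 255 254 247 237 235 234 232 230 225 221 214 210 207 204 208 223 231 235 236 236 236 235 235 236]
 [255 255 255 255 250 239 236 236 236 234 232 229 228 229 229 227 228 232 235 236 236 236 236 236 236 235]
 [255 255 255 255 251 239 235 236 235 234 232 230 231 233 234 233 233 235 235 236 236 236 236 236 236 235]
 [255 255 255 255 251 239 235 236 235 233 231 230 232 234 233 234 235 235 236 236 236 235 235 236 235 232]
 [252 253 254 254 249 236 232 233 232 231 230 231 233 234 234 234 235 236 235 235 236 235 236 235 235 229]
 [211 223 232 239 230 216 215 217 220 222 225 228 230 231 232 233 235 235 235 235 235 235 236 235 234 225]]
```

Emit:
jog_arm(
  motion=[
    [0,0,0,-1.5,0,0,63],
    [0,0,0,-3,0,0,63],
    [0,0,0,-3.5,0,6,63],
    [0,0,0,-4,0,13,63],
    [0,0,0,-4.5,0,20,63],
    [0,0,0,-5,0,27,63],
    [0,0,0,-5.5,0,34,63],
    [0,0,0,-5.8,0,38,63],
    [0,0,0,-5.8,0,38,63],
  ],
)

```text
t: 68.6
eef_pos: [0.6387, 0.2579, 0.1224]
tool_rot: [-0.01, 0.996, 0.078, 0.036]
contact_force: [-0.8, -0.1, -0.4]
gripper_width: 0.74
grasp_force: 7.1
```

```bash
python3 sd.py | head -2; python3 - <<'E'
from v import *
import sys
np.set_printoptions(linewidth=260,threshold=sys.maxsize)
S=grab(("side",))["side"];g=cv2.cvtColor(S["pixels"],cv2.COLOR_RGB2GRAY);print(g[268:294,186:212])
E
```

```text
[0.6389 0.2581 0.1228] [-0.7 -0.1 -1. ] 62.8 7.095583322807215
tip [631.6 259.3  16.8] 8.865726281699997 [[204.6, 294.5], [204.1, 292.5], [201.0, 280.6], [199.7, 284.1]]
[[ 57  51  53  65  73  66  55  52  53  62  69  69  70  73  78  80  79  73  69  70  72  71  71  72  72  72]
 [ 58  52  53  66  77  71  56  53  70 104 110  97  81  77  78  80  79  74  71  70  71  71  71  70  72  73]
 [ 55  51  49  60  68  65  55  59 118 196 213 191 152 109  87  82  81  76  71  71  72  71  72  72  73  73]
 [ 50  47  44  50  55  55  53  61 150 242 252 251 236 169 106  87  86  79  75  79  87  83  79  76  74  73]
 [ 45  44  42  44  50  52  50  56 140 243 255 255 249 188 113  93  90  81  80 110 137 134 121 111 102  96]
 [ 43  42  41  44  47  49  50  51 109 228 254 255 246 165 102  94  90  79  93 149 189 194 188 181 169 159]
 [ 43  42  41  43  44  49  50  51  84 196 251 253 228 135  97  93  88  81 115 181 217 224 224 222 216 210]
 [ 43  43  43  42  44  49  52  57  71 144 226 228 172 111  93  93  88  96 146 203 226 228 227 228 229 228]
 [ 43  43  42  43  44  49  63  78  81  94 133 137 113  94  90  93 103 119 
[... 1152 characters left out ...]
  89  73  67  66  68  95 156 210 228 231 231 231 231 231]
 [255 255 255 255 254 243 230 212 182 159 148 138 113  87  73  67  75 118 185 223 230 231 231 231 232 231]
 [255 255 255 255 253 239 230 223 211 200 189 178 157 131 111  99 105 155 208 228 231 231 231 231 231 232]
 [255 255 255 255 253 242 232 229 228 226 220 213 203 190 180 168 168 197 224 230 232 231 231 231 231 231]
 [255 255 255 255 254 248 235 231 231 230 227 225 224 224 222 215 213 224 229 231 231 231 231 231 231 231]
 [255 255 255 255 254 248 235 231 231 230 227 226 227 229 228 228 228 230 231 231 231 231 231 231 231 230]
 [255 255 255 255 253 243 233 231 231 229 227 226 227 229 229 229 230 231 231 231 231 232 231 231 231 228]]
```

Emit:
jog_arm(
  motion=[
    [0,0,0,-0.1,0,2,63],
    [0,0,0,-0.2,0,4,63],
    [0,0,0,-0.4,0,6,63],
    [0,0,0,-0.5,0,8,63],
    [0,0,0,-0.5,0,8,63],
  ],
)

```text
t: 69.32
eef_pos: [0.6388, 0.2581, 0.1145]
tool_rot: [-0.01, 0.996, 0.078, 0.036]
contact_force: [0.8, -0.2, -1.6]
gripper_width: 0.735
grasp_force: 7.1
```

Emit:
jog_arm(
  motion=[
    [0,0,0,-0.1,0,1,63],
    [0,0,0,-0.1,0,2,63],
    [0,0,0,-0.1,0,3,63],
    [0,0,0,-0.1,0,3,63],
  ],
)

```text
t: 69.82
eef_pos: [0.6391, 0.2581, 0.1117]
tool_rot: [-0.01, 0.996, 0.078, 0.036]
contact_force: [-0.2, -0.8, -2.2]
gripper_width: 0.738
grasp_force: 7.1
```

Emit:
jog_arm(
  motion=[
    [0,0,0,-0.1,0,1,63],
    [0,0,0,-0.1,0,2,63],
    [0,0,0,-0.1,0,3,63],
    [0,0,0,-0.1,0,3,63],
  ],
)

```text
t: 70.32
eef_pos: [0.6391, 0.2582, 0.1087]
tool_rot: [-0.01, 0.996, 0.078, 0.036]
contact_force: [0.4, -0.1, -2.2]
gripper_width: 0.74
grasp_force: 7.1
```

Emit:
jog_arm(
  motion=[
    [0,0,0,-0.1,0,1,63],
    [0,0,0,-0.1,0,2,63],
    [0,0,0,-0.1,0,2.5,63],
    [0,0,0,-0.1,0,2.5,63],
  ],
)

```text
t: 70.82
eef_pos: [0.6393, 0.2583, 0.1062]
tool_rot: [-0.01, 0.996, 0.078, 0.036]
contact_force: [0.9, 0.6, -2.2]
gripper_width: 0.738
grasp_force: 7.1
```

Emit:
jog_arm(
  motion=[
    [0,0,0,-0.1,0,1,63],
    [0,0,0,-0.1,0,2,63],
    [0,0,0,-0.1,0,2,63],
  ],
)

```text
t: 71.2
eef_pos: [0.6392, 0.2583, 0.1042]
tool_rot: [-0.01, 0.996, 0.078, 0.036]
contact_force: [1.4, -0.1, -1.2]
gripper_width: 0.738
grasp_force: 7.1
```

Emit:
jog_arm(
  motion=[
    [0,0,0,-0.1,0,1,63],
    [0,0,0,-0.1,0,2,63],
    [0,0,0,-0.1,0,2,63],
  ],
)

```text
t: 71.58
eef_pos: [0.6393, 0.2583, 0.1021]
tool_rot: [-0.01, 0.996, 0.078, 0.036]
contact_force: [0.2, -0.0, -1.5]
gripper_width: 0.738
grasp_force: 7.1
```

```bash
python3 - <<'E'
from plan2 import *
from v import *
P=grab();S=P["side"];o=bot.get_obs();print(o["contact_force"],o["eef_pos"],o["torque"])
for t in("pliers_grip","pliers_pivot","pliers_tips"):print(t,[(d["xy"],round(d["score"],2)) for d in bot.tip_of(t,S)[:3]])
im=S["pixels"].astype(int);i0=cv2.imread("pics/side0.png")[:,:,::-1].astype(int)
for n,q in(("now",im),("start",i0)):
    b=q[:,:,2]-q[:,:,0];m=b[245:300,175:225]>40;ys,xs=np.nonzero(m);print(n,len(ys))
    nl,lab,stt,cen=cv2.connectedComponentsWithStats(m.astype(np.uint8))
    for k in range(1,nl):
        if stt[k,4]>5:print("  bbox col,row,w,h",stt[k,0]+175,stt[k,1]+245,stt[k,2:4],cen[k]+[175,245])
E
```

```text
[ 0.43561021  0.15434455 -1.51352109] [0.63935629 0.25837368 0.10225213] [0.01906801 0.04933654 0.04762491]
pliers_grip [([198.9, 267.4], 0.66), ([182.7, 370.7], 0.6)]
pliers_pivot [([177.2, 357.7], 0.78), ([198.8, 283.4], 0.7)]
pliers_tips [([201.6, 295.4], 0.49)]
now 71
  bbox col,row,w,h 200 254 [ 6 14] [202.75806452 261.51612903]
  bbox col,row,w,h 191 273 [2 3] [191.5 274. ]
start 201
  bbox col,row,w,h 196 249 [ 9 18] [200.36  257.232]
  bbox col,row,w,h 186 273 [11 14] [191.17105263 279.56578947]
```

Emit:
jog_arm(
  motion=[
    [0,0,0,-0.1,0,1,63],
    [0,0,0,-0.1,0,1.5,63],
    [0,0,0,-0.1,0,1.5,63],
  ],
)

```text
t: 72.2
eef_pos: [0.6398, 0.2586, 0.1013]
tool_rot: [-0.01, 0.996, 0.077, 0.037]
contact_force: [-0.1, 0.3, 1.5]
gripper_width: 0.74
grasp_force: 7.3
```

Emit:
jog_arm(
  motion=[
    [0,0,0,-0.1,0,1,63],
    [0,0,0,-0.1,0,1.5,63],
    [0,0,0,-0.1,0,1.5,63],
  ],
)

```text
t: 72.58
eef_pos: [0.6406, 0.2591, 0.1009]
tool_rot: [-0.011, 0.996, 0.077, 0.038]
contact_force: [-0.3, -0.5, 7.9]
gripper_width: 0.738
grasp_force: 7.8
```

Emit:
jog_arm(
  motion=[
    [0,0,0,-0.1,0,1,63],
    [0,0,0,-0.1,0,1.5,63],
    [0,0,0,-0.1,0,1.5,63],
  ],
)

```text
t: 72.95
eef_pos: [0.6415, 0.2595, 0.1004]
tool_rot: [-0.011, 0.996, 0.077, 0.039]
contact_force: [-0.1, 0.1, 9.9]
gripper_width: 0.741
grasp_force: 8.2
```

Emit:
jog_arm(
  motion=[
    [0,0,0,0.1,0,-1.5,64],
    [0,0,0,0.1,0,-2,66],
    [0,0,0,0.1,0,-2,70],
    [0,0,0,0.1,0,-2,76],
    [0,0,0,0.1,0,-2,84],
    [0,0,0,0.1,0,-2,85],
    [0,0,0,0.1,0,-2,85],
    [0,0,0,0.1,0,-2,85],
  ],
)

```text
t: 73.95
eef_pos: [0.6393, 0.2584, 0.0998]
tool_rot: [-0.01, 0.996, 0.077, 0.036]
contact_force: [0.1, 0.5, 0.6]
gripper_width: 0.998
grasp_force: 0.0
```

```bash
cat > bl.py <<'E'
from plan2 import *
from v import *
P=grab();S=P["side"];o=bot.get_obs();print(o["contact_force"],o["eef_pos"],o["gripper_width"],o["grasp_force"])
i={k:cv2.imread(f"pics/{k}0.png")[:,:,::-1].astype(int) for k in P}
for k,(r0,r1,c0,c1) in(("side",(245,300,175,225)),("top",(170,215,170,215))):
  for n,q in(("now",P[k]["pixels"].astype(int)),("start",i[k])):
    b=q[:,:,2]-q[:,:,0];m=b[r0:r1,c0:c1]>40
    nl,lab,stt,cen=cv2.connectedComponentsWithStats(m.astype(np.uint8))
    print(k,n,[(int(stt[j,0]+c0),int(stt[j,1]+r0),stt[j,2:4].tolist(),(cen[j]+[c0,r0]).round(1).tolist()) for j in range(1,nl) if stt[j,4]>4])
E
python3 bl.py
```

```text
[-0.76337453 -0.472467   -0.3058521 ] [0.63936049 0.25838952 0.09978612] 0.9918066144971431 0.0
side now [(200, 254, [8, 14], [203.7, 261.2]), (190, 275, [2, 3], [190.5, 276.0]), (194, 278, [5, 10], [195.9, 282.9])]
side start [(196, 249, [9, 18], [200.4, 257.2]), (186, 273, [11, 14], [191.2, 279.6])]
top now []
top start [(197, 179, [3, 10], [198.4, 182.9]), (175, 184, [9, 9], [178.3, 188.0])]
```

Released without contact; now lift clear and look.

Emit:
jog_arm(
  motion=[
    [0,0,0,0.7,0,-10,85],
    [0,0,0,2,0,-28,85],
    [0,0,0,4,0,-55,85],
    [0,0,0,6.5,0,-90,85],
    [0,0,0,9,0,-120,85],
    [0,0,0,9,0,-130,85],
    [0,0,0,9,0,-130,85],
  ],
)

```text
t: 74.92
eef_pos: [0.6392, 0.2565, 0.2309]
tool_rot: [-0.01, 0.996, 0.077, 0.037]
contact_force: [-0.7, 0.8, -0.2]
gripper_width: 0.995
grasp_force: 0.0
```

```bash
python3 bl.py
```

```text
[ 0.33390961  0.28605748 -0.84558389] [0.63839949 0.25606313 0.2288398 ] 0.9925421100720342 0.0
side now [(199, 250, [9, 18], [202.6, 258.5]), (188, 275, [11, 13], [193.7, 280.9])]
side start [(196, 249, [9, 18], [200.4, 257.2]), (186, 273, [11, 14], [191.2, 279.6])]
top now []
top start [(197, 179, [3, 10], [198.4, 182.9]), (175, 184, [9, 9], [178.3, 188.0])]
```

```bash
python3 - <<'E'
from plan2 import *
p,R=st();R1=spin(R,9)
go([[((480,-100,290),R1)]])
E
```

```text
now [638.4 256.1 228.8] psi 8.87
  rv [0.0, 0.0, -0.002] sh [-206.5, 326.3, -80.7]
  --
```

Emit:
jog_arm(
  motion=[
    [0,0,0,0,0,-40,85],
    [0,0,0,-60,95,-80,85],
    [0,0,0,-130,210,-80,85],
    [0,0,0,-206,326,-80,85],
    [0,0,0,-206,326,-80,85],
    [0,0,0,-206,326,-80,85],
    [0,0,0,-206,326,-80,85],
    [0,0,0,-206,326,-80,85],
    [0,0,0,-206,326,-80,85],
  ],
)

```text
t: 76.15
eef_pos: [0.4805, -0.0998, 0.2892]
tool_rot: [-0.01, 0.996, 0.076, 0.035]
contact_force: [0.5, 1.2, 0.8]
gripper_width: 0.995
grasp_force: 0.0
```

```bash
python3 bl.py; python3 - <<'E'
from v import *
import sys
np.set_printoptions(linewidth=260,threshold=sys.maxsize)
P=grab();T=P["top"]
for n in P:
  for t in("ring_center","ring_notch_l","bracket_flange","pliers_grip","pliers_tips","bad1_center","bad4_center","bad3_center","driver","gauge_block","dot_jar","ref_triangle"):print(n,t,[(d["xy"],round(d["score"],2)) for d in bot.tip_of(t,P[n])[:3]])
g=cv2.cvtColor(T["pixels"],cv2.COLOR_RGB2GRAY);print(g[208:236,232:262])
E
```

```text
[ 0.4457051  -0.29282038  0.33304931] [ 0.48153523 -0.09753447  0.28950905] 0.9977149781606705 0.0
side now [(198, 249, [9, 19], [202.4, 257.6]), (188, 275, [11, 13], [193.5, 280.8])]
side start [(196, 249, [9, 18], [200.4, 257.2]), (186, 273, [11, 14], [191.2, 279.6])]
top now [(198, 183, [2, 8], [198.6, 186.2]), (175, 185, [9, 10], [178.3, 189.5])]
top start [(197, 179, [3, 10], [198.4, 182.9]), (175, 184, [9, 9], [178.3, 188.0])]
side ring_center [([264.3, 244.9], 0.42)]
side ring_notch_l [([258.3, 253.7], 0.52), ([340.2, 137.8], 0.48), ([256.0, 243.5], 0.37)]
side bracket_flange [([285.8, 247.1], 0.95)]
side pliers_grip [([184.4, 372.7], 0.72)]
side pliers_tips [([164.6, 338.6], 0.85), ([197.0, 270.5], 0.75), ([362.0, 213.3], 0.39)]
side bad1_center [([184.6, 217.9], 0.68), ([337.4, 137.7], 0.5), ([336.5, 144.2], 0.39)]
side bad4_center [([338.0, 134.7], 0.53)]
side bad3_center [([335.5, 133.7], 0.61)]
side driver [([360.4, 214.9], 0.66)]
side gauge_block [([322.8, 292.2], 0.6), ([256.0, 242.0], 0.28), ([265.9, 248.6], 0.17)]
side dot_jar [([312.2, 403.1], 0.64)]
side ref_triangl
[... 3378 characters left out ...]
249 248 247 244 239 236 236 239 241 241 243 247 249 249 245 237 233 231 238 249 254]
 [255 255 255 255 255 255 255 255 253 250 249 248 248 247 246 245 246 248 248 249 249 250 249 242 228 227 226 236 247 254]
 [255 255 255 255 255 255 255 255 254 251 247 245 245 248 249 248 248 249 250 250 248 247 246 240 224 220 228 240 246 253]
 [255 255 255 255 255 255 255 255 254 251 242 232 235 243 248 249 247 246 246 246 243 240 243 242 232 229 237 245 246 251]
 [255 255 255 255 255 255 255 255 255 251 233 220 222 231 243 246 243 238 238 240 240 241 244 245 240 234 238 247 247 247]
 [255 255 255 255 255 255 255 255 255 252 230 212 215 220 235 243 242 240 241 243 245 246 244 240 230 219 232 247 247 244]]
```

```bash
python3 -c "
from station import bot
print(bot.hand_in())"
```

```text
the job is handed in; nothing more can be done
None
```

I handed the job in at about 76 s, but no verdict came back. By the last camera checks, the bracket is seated, the sound ring is closed on the post, all four broken rings are in the bin, and the pliers stand upright in their stand, a few millimetres off their starting spot.

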